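Shield the light port and hold the iris three clicks open

ROBOT

A 6-joint arm with a two-finger parallel gripper is mounted at the origin on the work surface. World frame = base frame: x ahead of the robot, y to its left, z up, the work surface at z = 0. Lengths are in m, angles in degrees, forces in N, time in s.
With the tool pointing down it reaches from about 0.225 to 0.725 m from the base axis. Payload 3.1 kg.
Tool frame: the origin (TCP) lies on the centre line of the jaws, within the pads' length; the fingertips stand 11 mm ahead of it and the grasp point (between the pads) lies 8 mm behind it; z points along the fingers, y is the direction in which the jaws open and shut (so a half turn about z gives the same grasp; the last joint's range is limited). The gripper opens to 85 mm and grips with 20 to 120 N. Pads are 22 mm wide; open, the fingers measure 114 mm over their backs; the gripper's body (76 mm by 85 mm) begins 54 mm behind the grasp point. The pads swing forward as they close: fully open they stand 13 mm farther back than shut.
Start: joints at [65.271, 2.75, 5.684, 92.934, 0, 82.678], TCP at [0.157, 0.501, 0.242] pointing down, gripper open.
Joint ranges: [-166.93, 166.93], [-56.73, 111.36], [-69.38, 81.34], [-121.58, 131.49], [-85.45, 84.26], [-180, 180]. Speed limits (degrees/s): [159.86, 159.86, 180, 180, 180, 180].

INTERFACE

Orientations are given as a 3x3 rotation matrix whose columns are the frame's x, y, z axes.
In Python, from rig import arm gives the robot as it stands. The module is installed in compiled form; this text tells all that it offers.
- The arm moves only by the shell command python3 -m pendant 'ROWS' [FORCE]. ROWS is JSON, a list of rows, each an object with "gripper": the finger opening in m, from 0 to 0.0854; "delta_pos": the shift along the tool's x, y, z in m, a list of three; "twist": the turn, a rotation vector about the tool's x, y, z in rad, a list of three. In form: [{"gripper": gripper, "delta_pos": [x, y, z], "twist": [rx, ry, rz]}, ...]. A call has 1 to 20 rows; each row is the pose to reach, as a shift and turn from the pose commanded when the call began, along the tool's axes at that moment; what a row does not reach only later rows make up. A row lasts 1/12 s, in which the tool goes at most 41.7 mm and 7.16 degrees, less where a joint would pass 70% of its speed; a pose out of reach is approached as far as the arm can. A call with a gripper value outside its range is refused whole. The fingers move at their own pace and stop on an object; FORCE is the grip in N (left out, the last holds). Time passes only in rows, so rows that repeat a pose let the fingers close. It gives the time, the measured TCP pose, the force and the opening at its end, in the units of the state.
- arm.get_obs(): the state, without advancing time (a new reading comes with each control period).
- arm.capture(name): name is "scene" or "top" or "wrist"; returns the picture (420x560x3 uint8, red, green, blue); there is no depth.
- arm.calibration(name): a dict with "K" (3x3 intrinsics, pixels), "position" and "attitude" of the camera in the world; the wrist camera has in their place "T_tool_cam" (4x4, takes a point from camera to tool coordinates, whose origin is the TCP and whose axes are the flange's). Camera axes: x right, y up, looking along -z (the intrinsics and any distortion apply to the point x, -y, -z); pixel columns grow to the right and rows downward; lengths in m; the calibration is good to about 2 mm. A picture is of the moment at which its call begins: read the wrist's pose just before it. calibration takes no time and is no camera call.
- arm.hand_in(): hands the job in, once; it reports no verdict.
The state is a dict: "time_s": time; "q": joint angles; "qd": joint speeds; "tau": joint torques, N m; "position": TCP position; "tcp_rot": TCP orientation; "contact_force": force on the tool from outside, world axes, zero at the start; "moment": the same for the moment, N m; "width": opening from 0.0 (shut) to 1.0 (fully open).
Only numpy, scipy, OpenCV 4.12 (cv2) and the standard library are available. Lean on these libraries where they do the work, as an engineer would, in place of code of your own. Each camera call takes 0.05 s, during which the arm holds its last target.

TASK

Ready the light source on the optical table: put the loose black light-shield tube fully home over the upright metal port on top of it and let the tube go, and only then swing the red-handled iris lever three clicks open from its shut stop, not a click further. The iris springs shut if it is let go, so the program finishes while the fingers are still on the lever, holding it steady at the third click. Leave the other things on the table undisturbed.

Things in the scene. Friction and masses are not known exactly. Their poses are not given: they have to be found in the camera images.
- light_source: White LED light source fixed to the table: x -65 to +149 mm (fins at +x), y -62 to +62 mm, flat top at height 56 mm. Origin on the table under the port's axis; z up. On top: the port; round it the iris ring with steel click pins (radius 45 mm, up to height 71 mm); at +y the dark plunger block that gives the clicks (x -10 to +10, y 54 to 83 mm, up to height 81 mm).
- port (a point): Point on the port's vertical axis, at the flat shoulder (radius 26 mm, height 70 mm over the table) on which the tube comes to rest. Above the shoulder stands the spigot: aluminium, 35 mm diameter, 25 mm tall, its top 6 mm tapered to 29 mm. The iris lever turns about this same vertical axis. Axes as the light source's.
- shield_tube: Loose black light-shield tube, open at both ends, same either way up: outside diameter 46 mm, bore 38 mm (3 mm more than the spigot), length 70 mm, about 0.12 kg. Stands upright on the table at the start. Origin at the centre of its lower end, z along the tube. Fully home its lower end rests on the port's shoulder; its top is then 140 mm above the table.
- tube_mid (a point): Centre of the light-shield tube, half way along its axis (35 mm above its lower end).
- iris (a joint): Iris lever angle, rad: 0 shut (at its stop, as at the start), growing anticlockwise from above; far stop 1.31. A click notch every 0.262 (15 deg, 25 mm at the handle): third click at 0.785. A spring always pulls it shut. Pushing at the handle takes 1 to 7 N: most just past a notch, easing to least just before the next, where it jumps up by 4 N: that jump is the click.
- iris_lever: Iris lever: flat level steel arm (14 mm wide, 8 thick) with an upright round red handle at its end, 12 mm diameter, 40 mm tall, domed top. Origin on top of the arm at the handle's foot, 70 mm above the table, 95 mm from the port's axis; x outwards, y the way it opens, z up. Shut, it points along the light source's (-x, -y) diagonal. It overhangs the housing; both sides of the handle are free.
- specimen_jar: Bystander: clear specimen jar with a red cap, 42 mm diameter, 72 mm tall, loose; origin under its centre.
- objective: Bystander: steel microscope objective with a blue band, standing on its mount, 37 mm diameter, 56 mm tall, loose; origin under its centre.
- slide_box: Bystander: blue upright slide box, 85 x 30 x 80 mm tall, loose; origin under its centre.
- lens_post: Bystander: lens on a post with a black 75 x 50 mm foot, 123 mm tall, loose; origin under its foot.
- ball_driver: Bystander: screwdriver with orange handle, 170 mm long, lying on the table, loose; origin under its middle.

How it is judged:
By the outcome, as a careful person would: the job done as asked, in the order asked, and still so for the second after the job is handed in, while the arm keeps its last pose, push and grip.
It also fails if it takes over 72 s, if anything falls off the work surface, if the arm or the gripper's body presses on something with over 40 N, if the wrist force passes 120 N, or if a joint passes its speed limit or range.

## Working session

There is one attempt and no reset: what is moved stays moved. The work goes in short steps, Python scripts to look and compute and a shell command to move; the robot and the scene stay as the last step left them, time stands still between calls to the robot, and variables do not carry over. Pictures are saved under pics/ and viewed, and the job is handed in when it is done.

```bash
mkdir -p pics; python3 - <<'E'
from rig import arm
import cv2,numpy as np
np.set_printoptions(precision=4,suppress=True)
o=arm.get_obs(); print(o)
for n in ["scene","top","wrist"]:
    im=arm.capture(n); cv2.imwrite(f"pics/{n}0.png",cv2.cvtColor(im,cv2.COLOR_RGB2BGR)); print(n,arm.calibration(n))
E
```

```text
{'time_s': 0.0, 'q': array([65.2718,  2.7932,  5.5912, 92.9336,  0.0015, 82.6778]), 'qd': array([-0.0042,  0.0033, -0.0189,  0.0595, -0.0747,  0.0184]), 'tau': array([ -0.0012, -33.8785,  32.0015,   0.0206,  -0.0003,  -0.    ]), 'position': array([0.1568, 0.5004, 0.2411]), 'tcp_rot': array([[-0.9542,  0.2991, -0.001 ],
       [ 0.2991,  0.9542, -0.0021],
       [ 0.0003, -0.0023, -1.    ]]), 'contact_force': array([-0.1112,  0.2902, -0.1861]), 'moment': array([ 0.0058, -0.0381,  0.0512]), 'width': 0.9999766578091045}
scene {'K': array([[400.4017,   0.    , 287.8094],
       [  0.    , 400.4017, 213.73  ],
       [  0.    ,   0.    ,   1.    ]]), 'position': array([1.1198, 0.5384, 0.7306]), 'attitude': array([[-0.7441, -0.444 ,  0.4992],
       [ 0.6681, -0.4851,  0.5643],
       [-0.0084,  0.7533,  0.6576]])}
top {'K': array([[409.8534,   0.    , 286.325 ],
       [  0.    , 409.8534, 213.6212],
       [  0.    ,   0.    ,   1.    ]]), 'position': array([ 0.5066, -0.0506,  1.0625]), 'attitude': array([[-0.021 ,  0.9936, -0.1114],
       [-0.9998, -0.0207,  0.0038],
       [ 0.0015,  0.1115,  0.9938]])}
wrist {'K': array([[305.0451,   0.    , 277.1945],
       [  0.    , 305.0451, 212.5973],
       [  0.    ,   0.    ,   1.    ]]), 'T_tool_cam': array([[-0.001 ,  0.9539,  0.3003,  0.0774],
       [ 1.    ,  0.0009,  0.0005, -0.0002],
       [ 0.0002,  0.3003, -0.9539, -0.1325],
       [ 0.    ,  0.    ,  0.    ,  1.    ]])}
```

View pics/scene0.png

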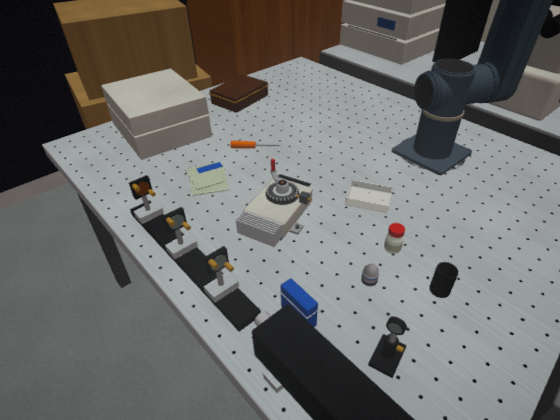

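View pics/top0.png

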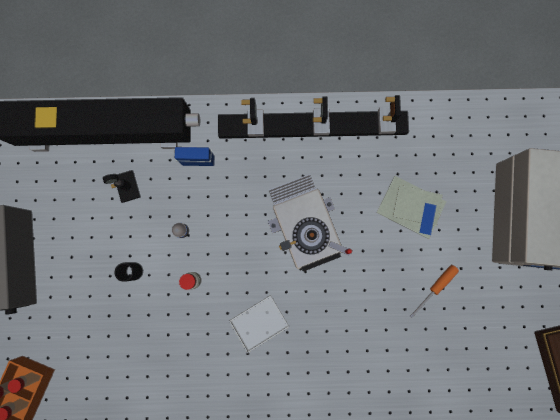

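View pics/wrist0.png

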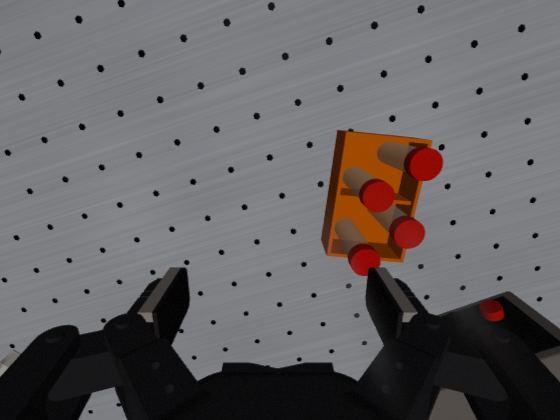

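```bash
cat > h.py <<'E'
import cv2,numpy as np
from rig import arm
np.set_printoptions(precision=4,suppress=True)
def cam(n,o=None):
    c=arm.calibration(n)
    if n!="wrist": return c["K"],np.array(c["position"]),np.array(c["attitude"])
    T=c["T_tool_cam"]; R=o["tcp_rot"]; return c["K"],o["position"]+R@T[:3,3],R@T[:3,:3]
def proj(C,P):
    K,p,R=C; P=np.atleast_2d(P); c=(P-p)@R; x=np.c_[c[:,0]/-c[:,2],-c[:,1]/-c[:,2]]
    return x@K[:2,:2].T+K[:2,2]
def ray(C,uv):
    K,p,R=C; x=(np.array(uv)-K[:2,2])/np.array([K[0,0],K[1,1]]); d=R@np.array([x[0],-x[1],-1]); return p,d/np.linalg.norm(d)
def atz(C,uv,z):
    p,d=ray(C,uv); return p+d*(z-p[2])/d[2]
def tri(*rs):
    A=np.zeros((3,3));b=np.zeros(3)
    for p,d in rs:
        M=np.eye(3)-np.outer(d,d);A+=M;b+=M@p
    x=np.linalg.solve(A,b); return x,[np.linalg.norm((np.eye(3)-np.outer(d,d))@(x-p)) for p,d in rs]
def save(im,f): cv2.imwrite(f,cv2.cvtColor(im,cv2.COLOR_RGB2BGR))
E
python3 - <<'E'
import cv2
t=cv2.imread("pics/top0.png");s=cv2.imread("pics/scene0.png")
cv2.imwrite("pics/c1.png",cv2.resize(t[170:300,255:385],None,fx=6,fy=4.6,interpolation=2)[:600] if 0 else cv2.resize(t[170:290,250:370],None,fx=5,fy=5,interpolation=2))
cv2.imwrite("pics/c2.png",cv2.resize(t[210:310,90:210],None,fx=6,fy=6,interpolation=2))
cv2.imwrite("pics/c3.png",cv2.resize(s[150:250,230:350],None,fx=6,fy=6,interpolation=2))
cv2.imwrite("pics/c4.png",cv2.resize(s[210:310,350:470],None,fx=6,fy=6,interpolation=2))
E
```

```text
(no output)
```

View pics/c1.png

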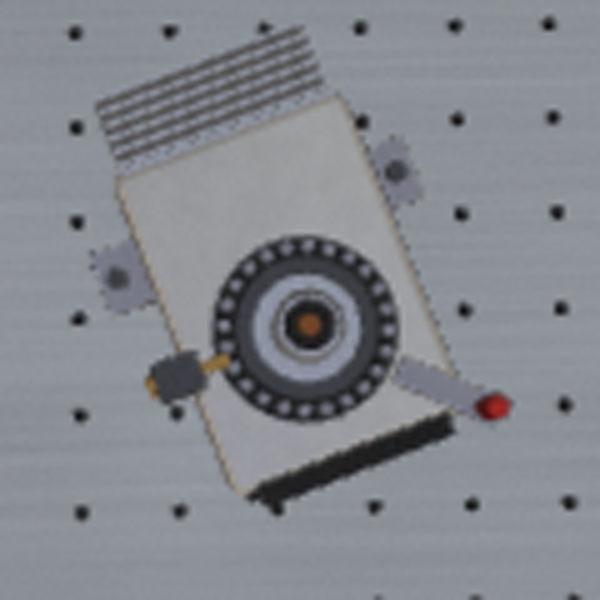

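View pics/c2.png

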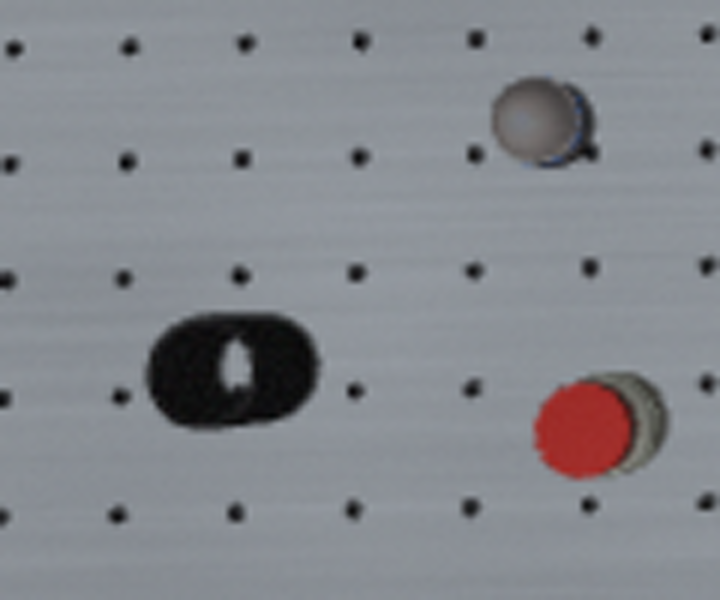

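View pics/c3.png

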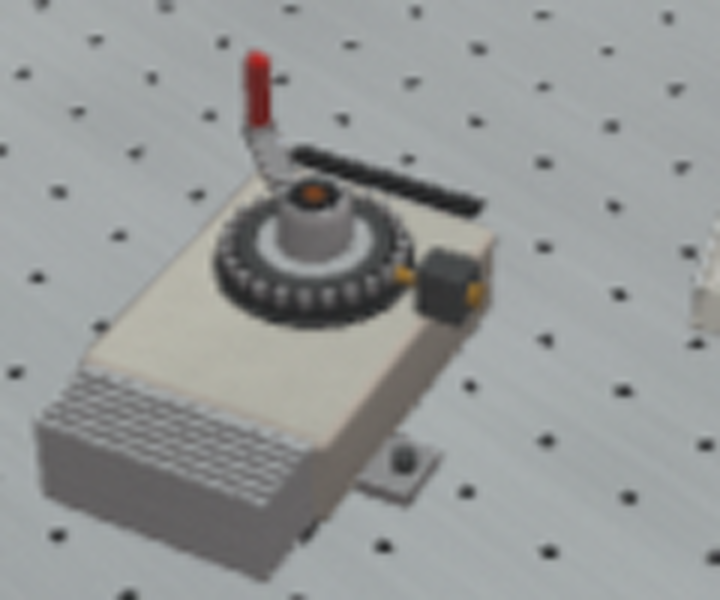

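View pics/c4.png

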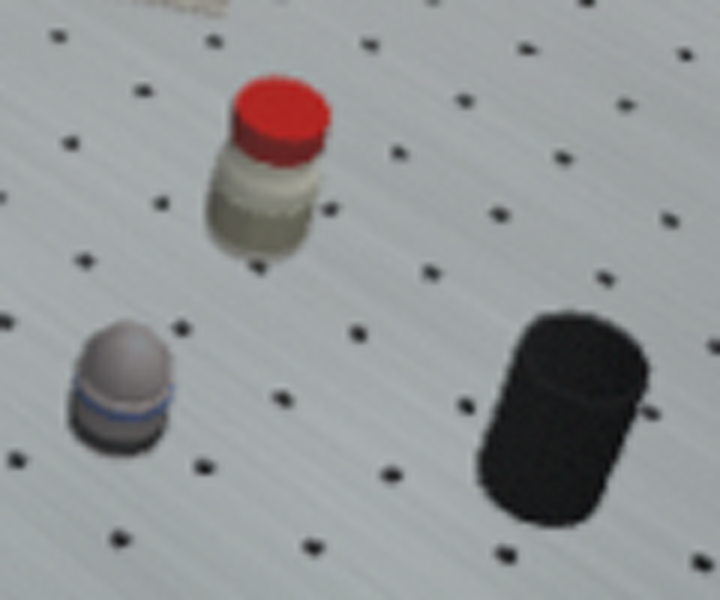

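```bash
python3 - <<'E'
from h import *
from scipy.optimize import least_squares
T=cam("top");S=cam("scene")
th=np.linspace(0,2*np.pi,60)
def sil(C,x,y):
    P=np.concatenate([np.c_[x+.023*np.cos(th),y+.023*np.sin(th),0*th+z] for z in(0,.07)])
    u=proj(C,P);return np.r_[u.min(0),u.max(0)]
mT=np.array([114.5,262,143.2,281.7])
mS=np.array([477/6+350,311/6+210,650/6+350,527/6+210])
for w in [(1,0),(0,1),(1,1)]:
    f=lambda v:np.r_[w[0]*(sil(T,*v)-mT),w[1]*(sil(S,*v)-mS)]
    r=least_squares(f,[.35,.35]);print("tube",r.x,r.fun)
A=tri(ray(T,(312,234.8)),ray(S,(282.3,182)));print("port",A,atz(T,(312,234.8),.095),atz(S,(282.3,182),.095))
print("handle",atz(T,(348.6,251.2),.108),atz(S,(257/6+230,56/6+150),.110),tri(ray(T,(348.6,251.2)),ray(S,(257/6+230,56/6+150))))
# housing corners top z=.056
c=[(340,95),(455,372),(237,490),(117,182)]
P=[atz(T,(u/5+250,v/5+170),.056) for u,v in c]; print(np.array(P))
for n,uv in dict(jar=(582/6+90,430/6+210),obj=(534/6+90,118/6+210)).items(): print(n,atz(T,uv,.06))
E
```

```text
tube [0.4854 0.3381] [-0.2792  0.0807  0.2991 -0.0768 -0.     -0.     -0.     -0.    ]
tube [0.4866 0.3396] [-0.     -0.     -0.     -0.     -0.3756 -0.3571  0.3524  0.3064]
tube [0.4858 0.3389] [-0.6307 -0.0774 -0.0303 -0.2479 -0.4565 -0.7139  0.2392 -0.0783]
port (array([ 0.5628, -0.1132,  0.0947]), [np.float64(0.0008924379919873583), np.float64(0.0008924379919873711)]) [ 0.5634 -0.1138  0.095 ] [ 0.5625 -0.1122  0.095 ]
handle [ 0.5228 -0.1968  0.108 ] [ 0.5252 -0.1943  0.11  ] (array([ 0.5229, -0.1969,  0.1077]), [np.float64(0.00010248204128234062), np.float64(0.00010248204128248002)])
[[ 0.6794 -0.1345  0.056 ]
 [ 0.5407 -0.1868  0.056 ]
 [ 0.4856 -0.0786  0.056 ]
 [ 0.6381 -0.0228  0.056 ]]
jar [0.4586 0.189  0.06  ]
obj [0.5849 0.2093 0.06  ]
```

```bash
cat >> h.py <<'E'
def d(target):
    o=arm.get_obs(); print("t",o["time_s"],"pos",o["position"],"F",o["contact_force"],"w",o["width"]); v=np.array(target)-o["position"]; print("tooldelta",o["tcp_rot"].T@v)
E
python3 -m pendant '[{"gripper":0.0854,"delta_pos":[-0.02,-0.003,0],"twist":[0,0,0]},{"gripper":0.0854,"delta_pos":[-0.05,-0.008,0],"twist":[0,0,0]},{"gripper":0.0854,"delta_pos":[-0.085,-0.013,0],"twist":[0,0,0]},{"gripper":0.0854,"delta_pos":[-0.12,-0.018,0],"twist":[0,0,0]},{"gripper":0.0854,"delta_pos":[-0.155,-0.024,0],"twist":[0,0,0]},{"gripper":0.0854,"delta_pos":[-0.19,-0.029,0],"twist":[0,0,0]},{"gripper":0.0854,"delta_pos":[-0.225,-0.035,0],"twist":[0,0,0]},{"gripper":0.0854,"delta_pos":[-0.26,-0.04,0],"twist":[0,0,0]},{"gripper":0.0854,"delta_pos":[-0.295,-0.045,0],"twist":[0,0,0]},{"gripper":0.0854,"delta_pos":[-0.325,-0.05,0],"twist":[0,0,0]},{"gripper":0.0854,"delta_pos":[-0.35,-0.054,0],"twist":[0,0,0]},{"gripper":0.0854,"delta_pos":[-0.362,-0.0557,0],"twist":[0,0,0]},{"gripper":0.0854,"delta_pos":[-0.362,-0.0557,0],"twist":[0,0,0]},{"gripper":0.0854,"delta_pos":[-0.362,-0.0557,0],"twist":[0,0,0]},{"gripper":0.0854,"delta_pos":[-0.362,-0.0557,0],"twist":[0,0,0]}]'
python3 - <<'E'
from h import *
o=arm.get_obs(); print(o["position"],o["tcp_rot"],o["q"])
im=arm.capture("wrist"); C=cam("wrist",o)
th=np.linspace(0,2*np.pi,60)
for z in(0,.07):
  for r in (.019,.023):
    for p in proj(C,np.c_[.4858+r*np.cos(th),.3389+r*np.sin(th),0*th+z]): cv2.circle(im,tuple(int(round(v)) for v in p),0,(0,255,0),-1)
save(im,"pics/w1.png")
E
```

```text
time_s: 1.4
position: [0.4846, 0.3402, 0.2423]
tcp_rot: [[-0.955, 0.298, -0.001], [0.298, 0.955, 0.0], [0.001, -0.0, -1.0]]
contact_force: [0.3, 0.4, -0.2]
width: 1.002
[0.4846 0.3402 0.2423] [[-0.9546  0.298  -0.0012]
 [ 0.298   0.9546  0.0003]
 [ 0.0012 -0.0001 -1.    ]] [28.5623 13.0349 17.057  94.0745  0.0456 45.9008]
```

View pics/w1.png

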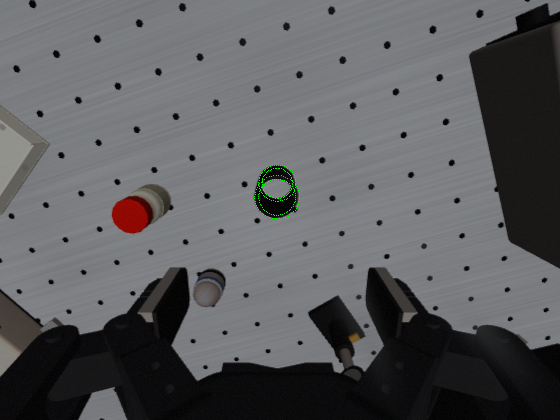

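```bash
python3 - <<'E'
from h import *
im=cv2.imread("pics/w1.png"); cv2.imwrite("pics/w1c.png",cv2.resize(im[150:230,230:330],None,fx=7,fy=7,interpolation=2))
d([.4858,.3389,.040])
E
```

```text
t 1.45 pos [0.4845 0.3404 0.2425] F [ 0.0413 -0.4075  0.1916] w 0.9986343044525543
tooldelta [-0.0019 -0.0011  0.2025]
```

View pics/w1c.png

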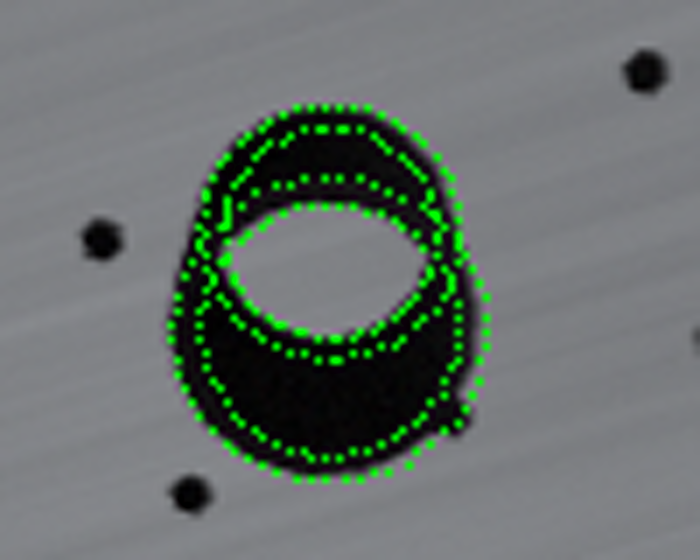

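```bash
python3 -m pendant '[{"gripper":0.0854,"delta_pos":[-0.002,-0.0015,0.02],"twist":[0,0,0]},{"gripper":0.0854,"delta_pos":[-0.002,-0.0015,0.05],"twist":[0,0,0]},{"gripper":0.0854,"delta_pos":[-0.002,-0.0015,0.08],"twist":[0,0,0]},{"gripper":0.0854,"delta_pos":[-0.002,-0.0015,0.11],"twist":[0,0,0]},{"gripper":0.0854,"delta_pos":[-0.002,-0.0015,0.14],"twist":[0,0,0]},{"gripper":0.0854,"delta_pos":[-0.002,-0.0015,0.165],"twist":[0,0,0]},{"gripper":0.0854,"delta_pos":[-0.002,-0.0015,0.185],"twist":[0,0,0]},{"gripper":0.0854,"delta_pos":[-0.002,-0.0015,0.198],"twist":[0,0,0]},{"gripper":0.0854,"delta_pos":[-0.002,-0.0015,0.202],"twist":[0,0,0]},{"gripper":0.0854,"delta_pos":[-0.002,-0.0015,0.202],"twist":[0,0,0]},{"gripper":0.0854,"delta_pos":[-0.002,-0.0015,0.202],"twist":[0,0,0]}]'
python3 - <<'E'
from h import *
d([.4858,.3389,.040])
save(arm.capture("wrist"),"pics/w2.png")
E
```

```text
time_s: 2.37
position: [0.4877, 0.3383, 0.0417]
tcp_rot: [[-0.954, 0.298, 0.002], [0.298, 0.954, 0.001], [-0.001, 0.001, -1.0]]
contact_force: [0.3, 0.6, -0.3]
width: 1.0
t 2.3667 pos [0.4877 0.3383 0.0417] F [ 0.3105  0.6163 -0.2917] w 0.9995340582800714
tooldelta [0.002  0.     0.0017]
```

View pics/w2.png

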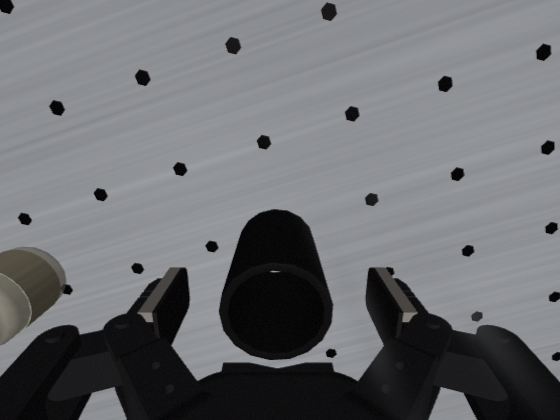

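```bash
python3 -m pendant '[{"gripper":0.0854,"delta_pos":[0.0015,0,0],"twist":[0,0,0]},{"gripper":0.06,"delta_pos":[0.0015,0,0],"twist":[0,0,0]},{"gripper":0.05,"delta_pos":[0.0015,0,0],"twist":[0,0,0]},{"gripper":0.04,"delta_pos":[0.0015,0,0],"twist":[0,0,0]},{"gripper":0.035,"delta_pos":[0.0015,0,0],"twist":[0,0,0]},{"gripper":0.035,"delta_pos":[0.0015,0,0],"twist":[0,0,0]},{"gripper":0.035,"delta_pos":[0.0015,0,0],"twist":[0,0,0]},{"gripper":0.035,"delta_pos":[0.0015,0,0],"twist":[0,0,0]},{"gripper":0.035,"delta_pos":[0.0015,0,0],"twist":[0,0,0]},{"gripper":0.035,"delta_pos":[0.0015,0,0],"twist":[0,0,0]}]' 45
python3 - <<'E'
from h import *
d([.4858,.3389,.240])
save(arm.capture("wrist"),"pics/w3.png")
E
```

```text
time_s: 3.25
position: [0.4865, 0.3382, 0.0412]
tcp_rot: [[-0.954, 0.299, 0.001], [0.299, 0.954, 0.001], [-0.001, 0.001, -1.0]]
contact_force: [0.4, -0.2, 5.4]
width: 0.539
t 3.25 pos [0.4865 0.3382 0.0412] F [ 0.3689 -0.2364  5.3743] w 0.538538361468968
tooldelta [ 0.0006  0.0007 -0.1988]
```

View pics/w3.png

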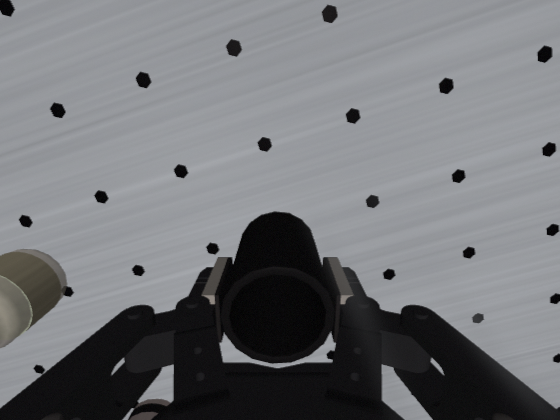

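```bash
python3 -m pendant '[{"gripper":0.035,"delta_pos":[0,0,-0.01],"twist":[0,0,0]},{"gripper":0.035,"delta_pos":[0,0,-0.03],"twist":[0,0,0]},{"gripper":0.035,"delta_pos":[0,0,-0.055],"twist":[0,0,0]},{"gripper":0.035,"delta_pos":[0,0,-0.08],"twist":[0,0,0]},{"gripper":0.035,"delta_pos":[0,0,-0.105],"twist":[0,0,0]},{"gripper":0.035,"delta_pos":[0,0,-0.13],"twist":[0,0,0]},{"gripper":0.035,"delta_pos":[0,0,-0.145],"twist":[0,0,0]},{"gripper":0.035,"delta_pos":[0,0,-0.15],"twist":[0,0,0]},{"gripper":0.035,"delta_pos":[0,0,-0.15],"twist":[0,0,0]}]'
python3 - <<'E'
from h import *
d([.563,-.1132,.190]); print(arm.get_obs()["q"])
save(arm.capture("wrist"),"pics/w4.png")
E
```

```text
time_s: 4.05
position: [0.4864, 0.3382, 0.1916]
tcp_rot: [[-0.954, 0.299, 0.002], [0.299, 0.954, 0.001], [-0.001, 0.002, -1.0]]
contact_force: [-0.5, -0.4, -0.5]
width: 0.529
t 4.05 pos [0.4864 0.3382 0.1916] F [-0.5327 -0.3505 -0.4573] w 0.5291631454004931
tooldelta [-0.2082 -0.4078  0.0013]
[28.3293 12.4021 10.5455 88.0237  0.0049 45.7365]
```

View pics/w4.png

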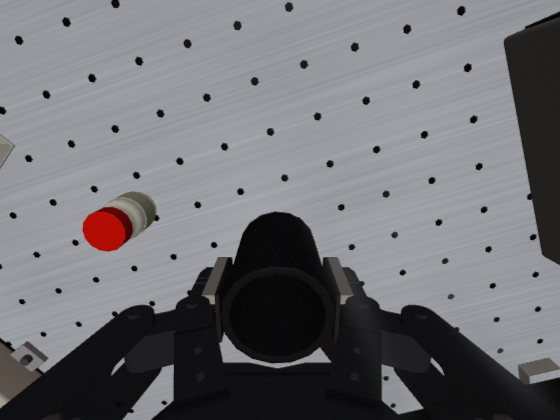

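```bash
python3 -m pendant '[{"gripper":0.035,"delta_pos":[-0.005,-0.01,0],"twist":[0,0,0]},{"gripper":0.035,"delta_pos":[-0.015,-0.03,0],"twist":[0,0,0]},{"gripper":0.035,"delta_pos":[-0.03,-0.0588,0],"twist":[0,0,0]},{"gripper":0.035,"delta_pos":[-0.047,-0.0921,0],"twist":[0,0,0]},{"gripper":0.035,"delta_pos":[-0.064,-0.1254,0],"twist":[0,0,0]},{"gripper":0.035,"delta_pos":[-0.081,-0.1588,0],"twist":[0,0,0]},{"gripper":0.035,"delta_pos":[-0.098,-0.192,0],"twist":[0,0,0]},{"gripper":0.035,"delta_pos":[-0.115,-0.2254,0],"twist":[0,0,0]},{"gripper":0.035,"delta_pos":[-0.132,-0.2587,0],"twist":[0,0,0]},{"gripper":0.035,"delta_pos":[-0.149,-0.292,0],"twist":[0,0,0]},{"gripper":0.035,"delta_pos":[-0.166,-0.325,0],"twist":[0,0,0]},{"gripper":0.035,"delta_pos":[-0.183,-0.3587,0],"twist":[0,0,0]},{"gripper":0.035,"delta_pos":[-0.197,-0.386,0],"twist":[0,0,0]},{"gripper":0.035,"delta_pos":[-0.205,-0.402,0],"twist":[0,0,0]},{"gripper":0.035,"delta_pos":[-0.2082,-0.4078,0],"twist":[0,0,0]},{"gripper":0.035,"delta_pos":[-0.2082,-0.4078,0],"twist":[0,0,0]},{"gripper":0.035,"delta_pos":[-0.2082,-0.4078,0],"twist":[0,0,0]},{"gripper":0.035,"delta_pos":[-0.2082,-0.4078,0],"twist":[0,0,0]}]'
python3 - <<'E'
from h import *
d([.563,-.1132,.190]); o=arm.get_obs(); print(o["q"],o["tcp_rot"])
for n in("wrist","top","scene"): save(arm.capture(n),f"pics/{n}5.png")
t=cv2.imread("pics/top5.png");s=cv2.imread("pics/scene5.png")
cv2.imwrite("pics/c5.png",np.hstack([cv2.resize(t[150:300,250:350],None,fx=4,fy=4,interpolation=2),cv2.resize(s[100:250,230:330],None,fx=4,fy=4,interpolation=2)]))
E
```

```text
time_s: 5.6
position: [0.5618, -0.1122, 0.1895]
tcp_rot: [[-0.955, 0.298, -0.002], [0.298, 0.955, 0.001], [0.002, 0.001, -1.0]]
contact_force: [-0.4, 0.7, -2.5]
width: 0.536
t 5.6 pos [ 0.5618 -0.1122  0.1895] F [-0.4296  0.7256 -2.4712] w 0.5361093566005024
tooldelta [-0.0014 -0.0006 -0.0005]
[-18.0166   9.6954   7.2062  87.6215   0.0344  -0.6821] [[-0.9546  0.298  -0.0017]
 [ 0.2979  0.9546  0.0012]
 [ 0.0019  0.0006 -1.    ]]
```

View pics/wrist5.png

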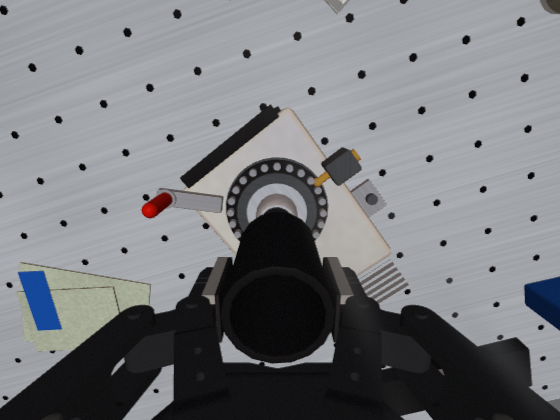

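View pics/c5.png

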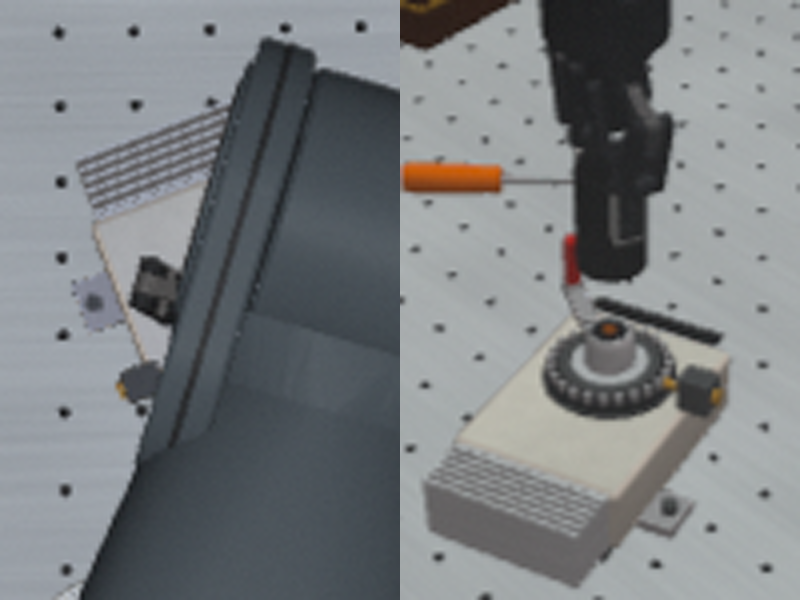

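```bash
cat > ov.py <<'E'
from h import *
def overlay(im,C,port,yaw,tube=None,lever=0,s=1):
    th=np.linspace(0,2*np.pi,120)
    def dr(P,c):
        for p in proj(C,P):
            q=tuple(int(round((v+.5)*s-.5)) for v in p); cv2.circle(im,q,0,c,-1)
    x,y=port
    circ=lambda x,y,r,z:np.c_[x+r*np.cos(th),y+r*np.sin(th),0*th+z]
    dr(circ(x,y,.026,.07),(0,255,0)); dr(circ(x,y,.045,.071),(0,255,0)); dr(circ(x,y,.0145,.095),(0,255,255));dr(circ(x,y,.0175,.089),(0,255,255))
    c,s_=np.cos(yaw),np.sin(yaw)
    B=[(-.065,-.062),(-.065,.062),(.149,.062),(.149,-.062),(-.065,-.062)]
    for a,b in zip(B,B[1:]):
        t=np.linspace(0,1,80)[:,None]; q=np.array(a)*(1-t)+np.array(b)*t
        dr(np.c_[x+c*q[:,0]-s_*q[:,1],y+s_*q[:,0]+c*q[:,1],0*t+.056],(255,0,255))
    a=yaw-3*np.pi/4+lever; hx,hy=x+.095*np.cos(a),y+.095*np.sin(a)
    dr(circ(hx,hy,.006,.071),(0,0,255)); dr(circ(hx,hy,.006,.105),(0,0,255))
    if tube is not None:
        for z in(0,.07):
            for r in(.019,.023): dr(circ(tube[0],tube[1],r,tube[2]+z),(255,255,0))
E
python3 - <<'E'
from ov import *
o=arm.get_obs()
im=cv2.resize(cv2.imread("pics/wrist5.png")[...,::-1].copy(),None,fx=4,fy=4,interpolation=2)
overlay(im,cam("wrist",o),(.563,-.1132),np.radians(20.4),tube=(*o["position"][:2],.1483),s=4)
save(im[400:1000,460:1260],"pics/ov5.png")
save(im[760:1360+120,700:1500],"pics/ov5b.png")
E
```

```text
(no output)
```

View pics/ov5.png

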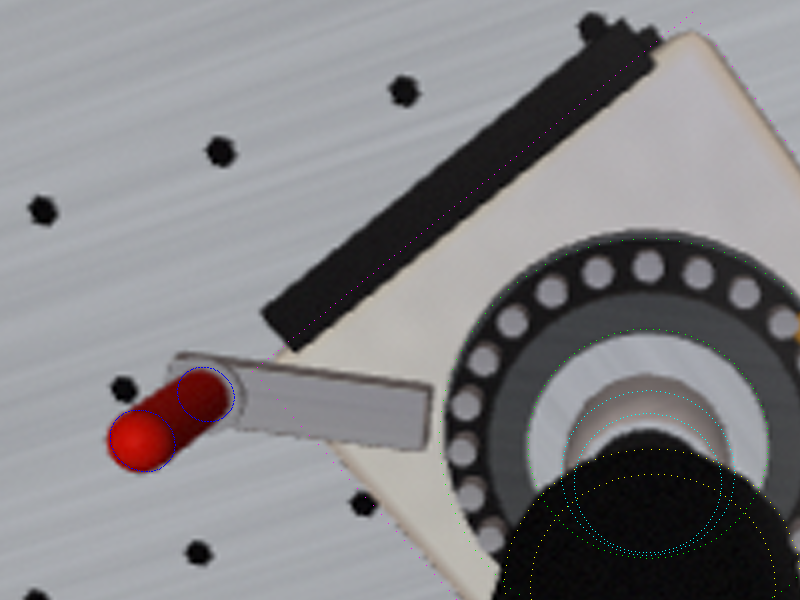

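View pics/ov5b.png

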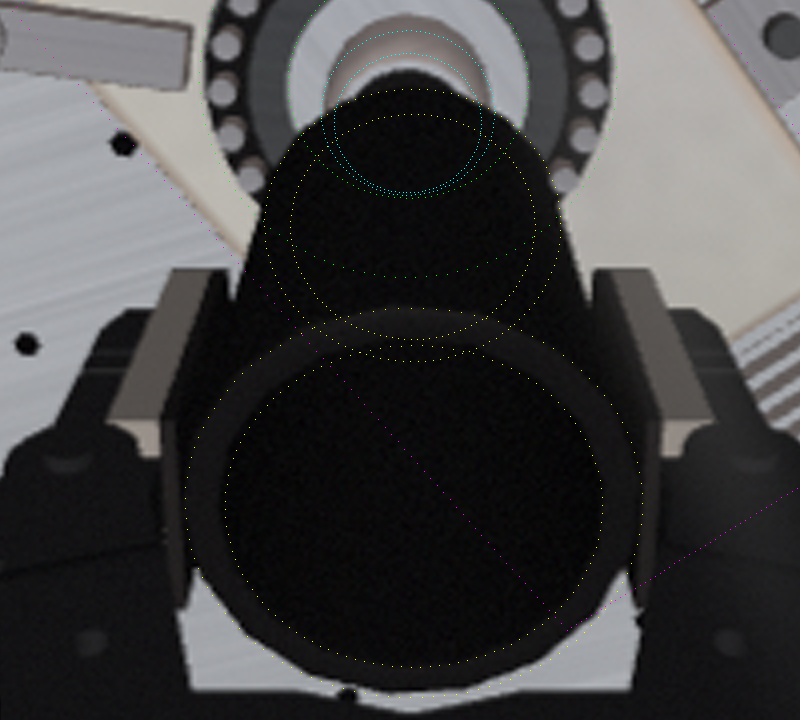

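```bash
python3 - <<'E'
from ov import *
o=arm.get_obs()
im=cv2.resize(cv2.imread("pics/scene5.png")[100:250,200:400,::-1].copy(),None,fx=4,fy=4,interpolation=2)
K,p,R=cam("scene"); K=K.copy(); K[:2,2]-=[200,100]
overlay(im,(K,p,R),(.563,-.1132),np.radians(20.4),tube=(*o["position"][:2],.1483),s=4)
save(im,"pics/ov6.png")
E
```

```text
(no output)
```

View pics/ov6.png

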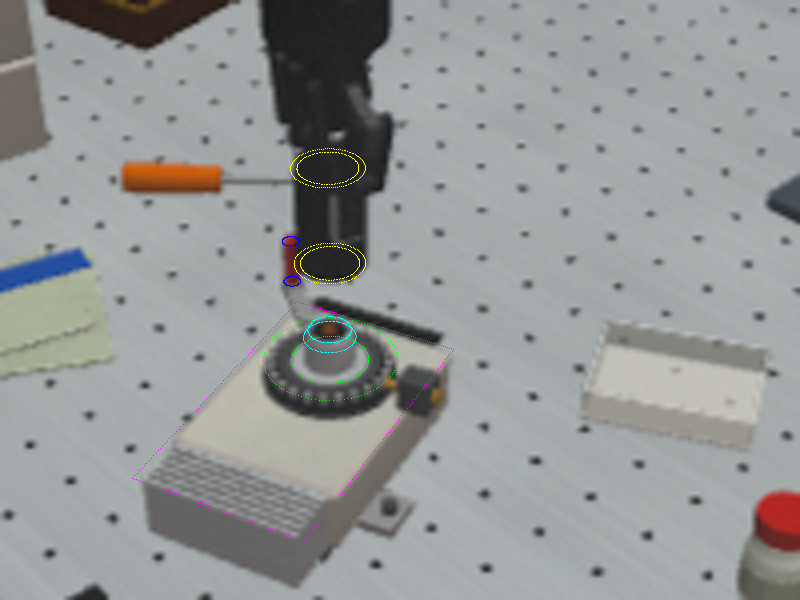

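```bash
python3 -m pendant '[{"gripper":0.035,"delta_pos":[-0.0014,-0.0006,0.005],"twist":[0,0,0]},{"gripper":0.035,"delta_pos":[-0.0014,-0.0006,0.015],"twist":[0,0,0]},{"gripper":0.035,"delta_pos":[-0.0014,-0.0006,0.025],"twist":[0,0,0]},{"gripper":0.035,"delta_pos":[-0.0014,-0.0006,0.035],"twist":[0,0,0]},{"gripper":0.035,"delta_pos":[-0.0014,-0.0006,0.042],"twist":[0,0,0]},{"gripper":0.035,"delta_pos":[-0.0014,-0.0006,0.046],"twist":[0,0,0]},{"gripper":0.035,"delta_pos":[-0.0014,-0.0006,0.047],"twist":[0,0,0]},{"gripper":0.035,"delta_pos":[-0.0014,-0.0006,0.047],"twist":[0,0,0]},{"gripper":0.035,"delta_pos":[-0.0014,-0.0006,0.047],"twist":[0,0,0]}]'
python3 - <<'E'
from ov import *
d([.563,-.1132,.1112]); o=arm.get_obs()
im=arm.capture("scene"); save(im,"pics/s7.png")
im=cv2.resize(im[130:220,230:350],None,fx=6,fy=6,interpolation=2)
save(im,"pics/s7c.png"); save(arm.capture("wrist"),"pics/w7.png")
E
```

```text
time_s: 6.5
position: [0.5639, -0.1146, 0.1437]
tcp_rot: [[-0.954, 0.299, 0.001], [0.299, 0.954, -0.0], [-0.001, -0.0, -1.0]]
contact_force: [0.2, 0.8, -1.5]
width: 0.535
t 6.5 pos [ 0.5639 -0.1146  0.1437] F [ 0.1643  0.8244 -1.5116] w 0.5351146115703107
tooldelta [0.0013 0.0011 0.0325]
```

View pics/s7c.png

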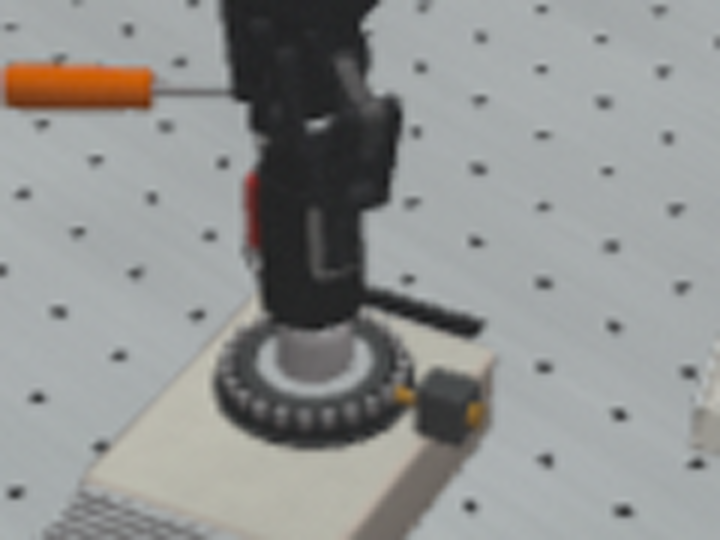

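View pics/w7.png

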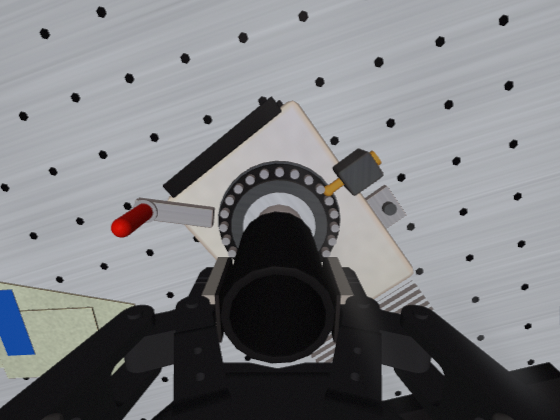

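```bash
python3 - <<'E'
from ov import *
for i in range(4):
    o=arm.get_obs(); print(o["position"],o["contact_force"]); arm.capture("top")
d([.563,-.1132,.1112])
o=arm.get_obs()
im=cv2.resize(cv2.imread("pics/w7.png")[...,::-1].copy(),None,fx=4,fy=4,interpolation=2)
overlay(im,cam("wrist",o),(.563,-.1132),np.radians(20.4),tube=(*o["position"][:2],o["position"][2]-.0412),s=4)
save(im[560:1160,700:1500],"pics/ov7.png")
E
```

```text
[ 0.5642 -0.1147  0.1441] [ 0.7919 -0.2661 -1.074 ]
[ 0.5642 -0.1147  0.1441] [-0.137   0.1242 -1.8364]
[ 0.5641 -0.1147  0.1441] [ 0.5856 -0.3053 -1.2307]
[ 0.5641 -0.1146  0.144 ] [-0.66    0.4198 -1.6584]
t 6.8 pos [ 0.564  -0.1146  0.1438] F [ 0.1849  0.1411 -1.2702] w 0.5309787934071757
tooldelta [0.0014 0.001  0.0326]
```

View pics/ov7.png

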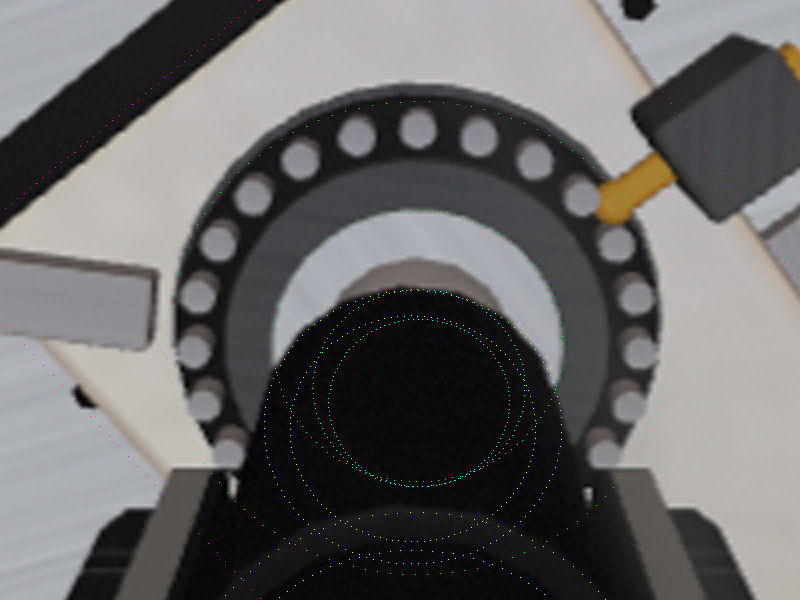

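```bash
python3 -m pendant '[{"gripper":0.035,"delta_pos":[0.0014,0.001,0.0],"twist":[0,0,0]},{"gripper":0.035,"delta_pos":[0.0014,0.001,0.002],"twist":[0,0,0]},{"gripper":0.035,"delta_pos":[0.0014,0.001,0.004],"twist":[0,0,0]},{"gripper":0.035,"delta_pos":[0.0014,0.001,0.006],"twist":[0,0,0]},{"gripper":0.035,"delta_pos":[0.0014,0.001,0.008],"twist":[0,0,0]},{"gripper":0.035,"delta_pos":[0.0014,0.001,0.010],"twist":[0,0,0]},{"gripper":0.035,"delta_pos":[0.0014,0.001,0.012],"twist":[0,0,0]},{"gripper":0.035,"delta_pos":[0.0014,0.001,0.014],"twist":[0,0,0]},{"gripper":0.035,"delta_pos":[0.0014,0.001,0.016],"twist":[0,0,0]},{"gripper":0.035,"delta_pos":[0.0014,0.001,0.016],"twist":[0,0,0]},{"gripper":0.035,"delta_pos":[0.0014,0.001,0.016],"twist":[0,0,0]}]'
python3 -c "
from h import *
d([.563,-.1132,.1112])"
```

```text
time_s: 7.72
position: [0.5626, -0.1131, 0.1272]
tcp_rot: [[-0.954, 0.299, -0.0], [0.299, 0.954, -0.0], [0.0, -0.0, -1.0]]
contact_force: [0.2, -0.3, -1.4]
width: 0.531
t 7.7167 pos [ 0.5626 -0.1131  0.1272] F [ 0.233  -0.2588 -1.3775] w 0.5312547654033534
tooldelta [-0.0004  0.      0.016 ]
```

```bash
python3 -m pendant '[{"gripper":0.035,"delta_pos":[0,0,0.002],"twist":[0,0,0]},{"gripper":0.035,"delta_pos":[0,0,0.004],"twist":[0,0,0]},{"gripper":0.035,"delta_pos":[0,0,0.006],"twist":[0,0,0]},{"gripper":0.035,"delta_pos":[0,0,0.008],"twist":[0,0,0]},{"gripper":0.035,"delta_pos":[0,0,0.010],"twist":[0,0,0]},{"gripper":0.035,"delta_pos":[0,0,0.012],"twist":[0,0,0]},{"gripper":0.035,"delta_pos":[0,0,0.013],"twist":[0,0,0]},{"gripper":0.035,"delta_pos":[0,0,0.014],"twist":[0,0,0]},{"gripper":0.035,"delta_pos":[0,0,0.015],"twist":[0,0,0]},{"gripper":0.035,"delta_pos":[0,0,0.015],"twist":[0,0,0]}]'
python3 -c "
from h import *
d([.563,-.1132,.1112])"
```

```text
time_s: 8.55
position: [0.5626, -0.1131, 0.1121]
tcp_rot: [[-0.954, 0.299, -0.0], [0.299, 0.954, 0.0], [0.0, 0.0, -1.0]]
contact_force: [1.4, -1.0, -2.2]
width: 0.532
t 8.55 pos [ 0.5626 -0.1131  0.1121] F [ 1.3797 -0.9715 -2.1667] w 0.5322169153269815
tooldelta [-0.0004  0.      0.0009]
```

```bash
python3 -m pendant '[{"gripper":0.035,"delta_pos":[0,0,0.0005],"twist":[0,0,0]},{"gripper":0.035,"delta_pos":[0,0,0.001],"twist":[0,0,0]},{"gripper":0.035,"delta_pos":[0,0,0.0015],"twist":[0,0,0]},{"gripper":0.035,"delta_pos":[0,0,0.002],"twist":[0,0,0]},{"gripper":0.035,"delta_pos":[0,0,0.002],"twist":[0,0,0]}]'
python3 -c "
from h import *
d([.563,-.1132,.1112])"
```

```text
time_s: 8.97
position: [0.5627, -0.1131, 0.1112]
tcp_rot: [[-0.954, 0.299, 0.001], [0.299, 0.954, -0.0], [-0.001, -0.0, -1.0]]
contact_force: [-1.5, 0.7, 3.5]
width: 0.536
t 8.9667 pos [ 0.5627 -0.1131  0.1112] F [-1.4953  0.7103  3.5489] w 0.5360033787056959
tooldelta [-0.0003  0.      0.    ]
```

```bash
python3 -m pendant '[{"gripper":0.05,"delta_pos":[0,0,0],"twist":[0,0,0]},{"gripper":0.06,"delta_pos":[0,0,0],"twist":[0,0,0]},{"gripper":0.075,"delta_pos":[0,0,0],"twist":[0,0,0]},{"gripper":0.075,"delta_pos":[0,0,0],"twist":[0,0,0]},{"gripper":0.075,"delta_pos":[0,0,0],"twist":[0,0,0]},{"gripper":0.075,"delta_pos":[0,0,0],"twist":[0,0,0]}]'
python3 - <<'E'
from ov import *
o=arm.get_obs();print(o["position"],o["contact_force"],o["width"])
im=arm.capture("scene")
im=cv2.resize(im[130:220,230:350],None,fx=6,fy=6,interpolation=2)
K,p,R=cam("scene"); K=K.copy(); K[:2,2]-=[230,130]
overlay(im,(K,p,R),(.563,-.1132),np.radians(20.4),tube=(.563,-.1132,.07),s=6)
save(im,"pics/s8c.png"); save(arm.capture("wrist"),"pics/w8.png")
E
```

```text
time_s: 9.47
position: [0.5626, -0.1131, 0.1101]
tcp_rot: [[-0.954, 0.299, -0.0], [0.299, 0.954, 0.0], [0.0, 0.0, -1.0]]
contact_force: [0.4, -0.1, -1.1]
width: 0.876
[ 0.5626 -0.1131  0.1101] [ 0.3939 -0.1073 -1.1416] 0.8758372368408109
```

View pics/s8c.png

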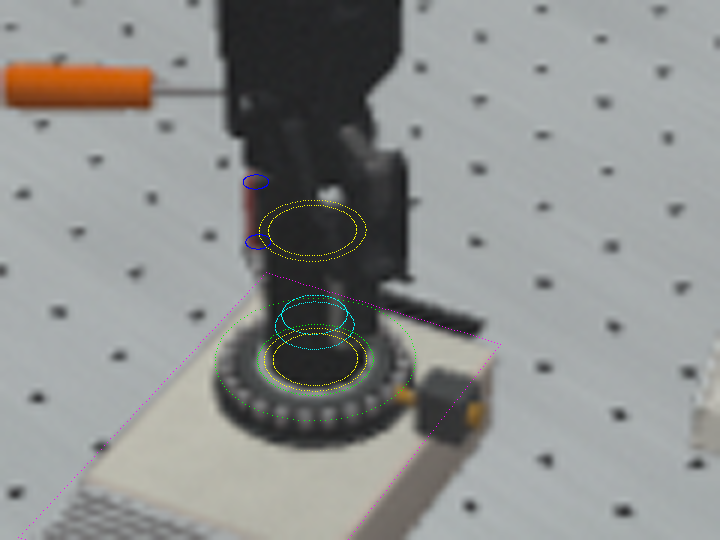

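View pics/w8.png

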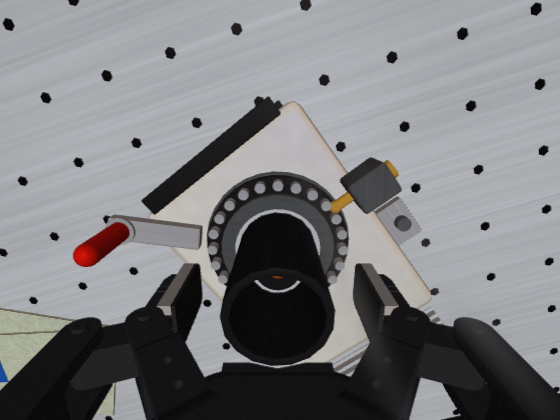

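```bash
python3 -m pendant '[{"gripper":0.075,"delta_pos":[0,0,-0.005],"twist":[0,0,0]},{"gripper":0.075,"delta_pos":[0,0,-0.015],"twist":[0,0,0]},{"gripper":0.075,"delta_pos":[0,0,-0.03],"twist":[0,0,0]},{"gripper":0.075,"delta_pos":[0,0,-0.05],"twist":[0,0,0]},{"gripper":0.075,"delta_pos":[0,0,-0.075],"twist":[0,0,0]},{"gripper":0.075,"delta_pos":[0,0,-0.10],"twist":[0,0,0]},{"gripper":0.075,"delta_pos":[0,0,-0.12],"twist":[0,0,0]},{"gripper":0.075,"delta_pos":[0,0,-0.135],"twist":[0,0,0]},{"gripper":0.075,"delta_pos":[0,0,-0.14],"twist":[0,0,0]},{"gripper":0.075,"delta_pos":[0,0,-0.14],"twist":[0,0,0]},{"gripper":0.075,"delta_pos":[0,0,-0.14],"twist":[0,0,0]}]'
python3 - <<'E'
from ov import *
o=arm.get_obs();print(o["position"],o["contact_force"],o["width"],o["q"])
im=arm.capture("scene")
im=cv2.resize(im[130:220,230:350],None,fx=6,fy=6,interpolation=2)
save(im,"pics/s9c.png"); w=arm.capture("wrist")
im=cv2.resize(w,None,fx=4,fy=4,interpolation=2)
overlay(im,cam("wrist",o),(.563,-.1132),np.radians(20.4),tube=(.563,-.1132,.07),s=4)
save(cv2.resize(im[400:1400,400:1600],(720,600),interpolation=cv2.INTER_AREA),"pics/w9.png")
a=np.radians(20.4-135); h=np.array([.563+.095*np.cos(a),-.1132+.095*np.sin(a),.2]);print(h); d(h)
E
```

```text
time_s: 10.48
position: [0.5627, -0.1131, 0.2504]
tcp_rot: [[-0.954, 0.299, 0.0], [0.299, 0.954, -0.0], [-0.0, -0.0, -1.0]]
contact_force: [0.5, 0.0, -0.6]
width: 0.877
[ 0.5627 -0.1131  0.2504] [ 0.5209  0.0328 -0.64  ] 0.8774973990240741 [-18.0595  10.2894  14.8083  94.4953  -0.0014  -0.6524]
[ 0.5235 -0.1996  0.2   ]
t 10.5833 pos [ 0.562  -0.1129  0.2488] F [0.5371 1.1768 0.9771] w 0.8795875962281556
tooldelta [ 0.0108 -0.0943  0.0488]
```

View pics/s9c.png

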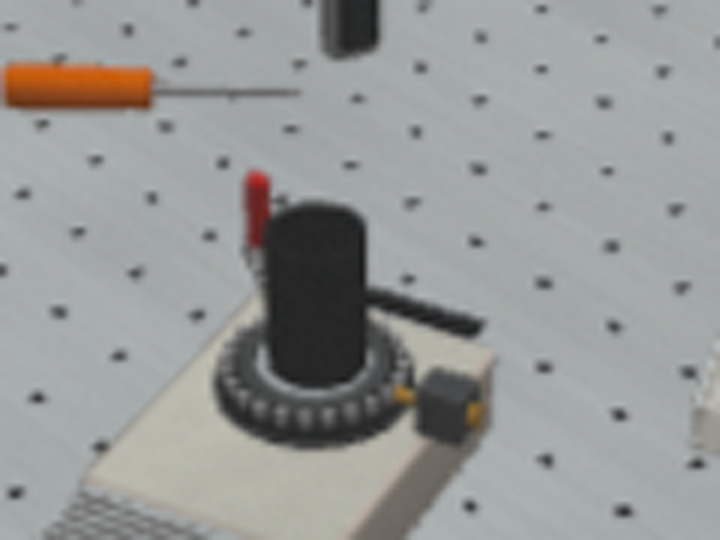

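View pics/w9.png

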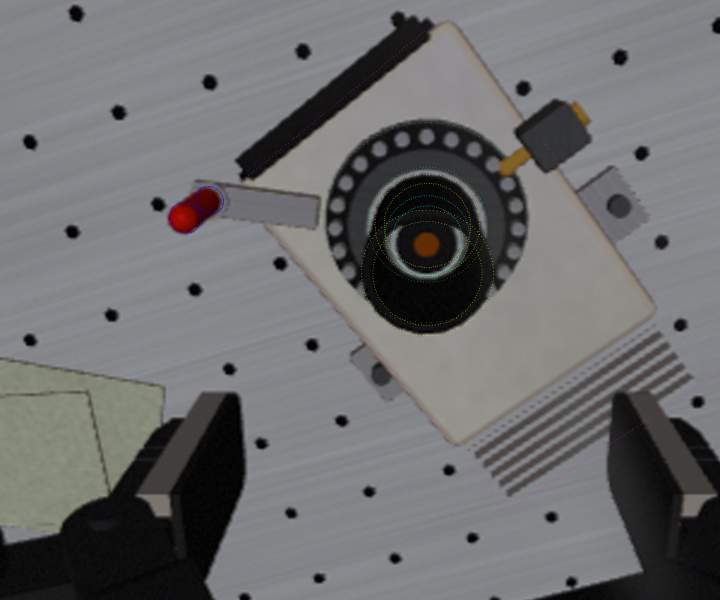

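```bash
python3 -m pendant '[{"gripper":0.05,"delta_pos":[0.001,-0.01,0],"twist":[0,0,-0.11]},{"gripper":0.05,"delta_pos":[0.002,-0.02,0],"twist":[0,0,-0.22]},{"gripper":0.05,"delta_pos":[0.003,-0.03,0],"twist":[0,0,-0.33]},{"gripper":0.05,"delta_pos":[0.0045,-0.04,0],"twist":[0,0,-0.44]},{"gripper":0.05,"delta_pos":[0.006,-0.05,0],"twist":[0,0,-0.55]},{"gripper":0.05,"delta_pos":[0.007,-0.06,0],"twist":[0,0,-0.66]},{"gripper":0.05,"delta_pos":[0.008,-0.07,0],"twist":[0,0,-0.77]},{"gripper":0.05,"delta_pos":[0.009,-0.08,0],"twist":[0,0,-0.88]},{"gripper":0.05,"delta_pos":[0.010,-0.09,0],"twist":[0,0,-0.99]},{"gripper":0.05,"delta_pos":[0.0105,-0.0943,0],"twist":[0,0,-1.1]},{"gripper":0.05,"delta_pos":[0.0105,-0.0943,0],"twist":[0,0,-1.21]},{"gripper":0.05,"delta_pos":[0.0105,-0.0943,0],"twist":[0,0,-1.32]},{"gripper":0.05,"delta_pos":[0.0105,-0.0943,0],"twist":[0,0,-1.43]},{"gripper":0.05,"delta_pos":[0.0105,-0.0943,0],"twist":[0,0,-1.54]},{"gripper":0.05,"delta_pos":[0.0105,-0.0943,0],"twist":[0,0,-1.65]},{"gripper":0.05,"delta_pos":[0.0105,-0.0943,0],"twist":[0,0,-1.76]},{"gripper":0.05,"delta_pos":[0.0105,-0.0943,0],"twist":[0,0,-1.831]},{"gripper":0.05,"delta_pos":[0.0105,-0.0943,0],"twist":[0,0,-1.831]},{"gripper":0.05,"delta_pos":[0.0105,-0.0943,0],"twist":[0,0,-1.831]},{"gripper":0.05,"delta_pos":[0.0105,-0.0943,0],"twist":[0,0,-1.831]}]'
python3 - <<'E'
from ov import *
o=arm.get_obs();print(o["position"],o["tcp_rot"],o["contact_force"],o["width"],o["q"])
w=arm.capture("wrist")
im=cv2.resize(w,None,fx=4,fy=4,interpolation=2)
overlay(im,cam("wrist",o),(.563,-.1132),np.radians(20.4),s=4)
save(cv2.resize(im,(800,600),interpolation=cv2.INTER_AREA),"pics/w10.png")
a=np.radians(20.4-135); h=np.array([.563+.095*np.cos(a),-.1132+.095*np.sin(a),.088]);print(h); d(h)
E
```

```text
time_s: 12.25
position: [0.5241, -0.1997, 0.2494]
tcp_rot: [[-0.045, -0.999, -0.001], [-0.999, 0.045, 0.001], [-0.001, 0.002, -1.0]]
contact_force: [0.0, 0.1, -0.0]
width: 0.592
[ 0.5241 -0.1997  0.2494] [[-0.0452 -0.999  -0.0015]
 [-0.999   0.0452  0.0008]
 [-0.0007  0.0015 -1.    ]] [ 0.0006  0.1102 -0.0253] 0.5920423629421869 [ -27.7149    8.3802   12.5423   94.2576   -0.0006 -115.1265]
[ 0.5235 -0.1996  0.088 ]
t 12.3 pos [ 0.5241 -0.1998  0.2496] F [ 0.1915  0.8007 -0.1421] w 0.5895177857870184
tooldelta [-0.0001  0.0005  0.1616]
```

View pics/w10.png

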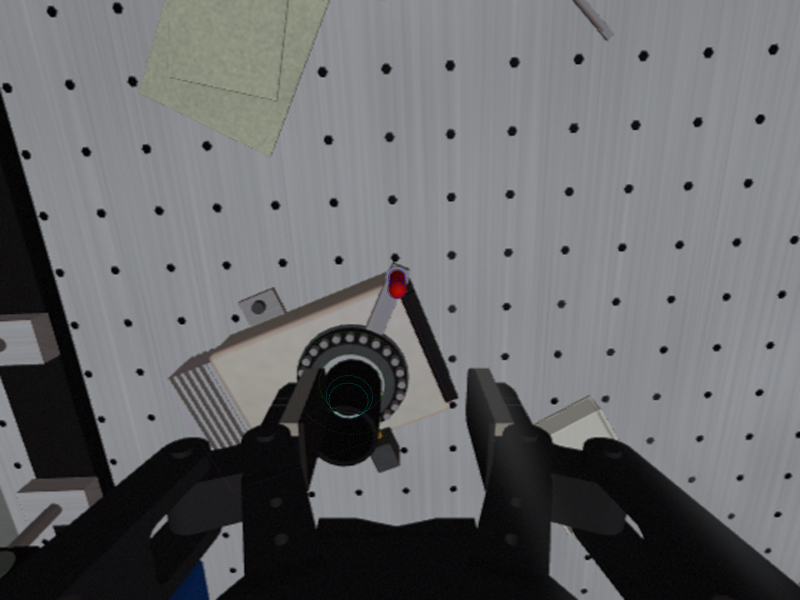

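```bash
python3 -m pendant '[{"gripper":0.045,"delta_pos":[0,0.0005,0.01],"twist":[0,0,0]},{"gripper":0.045,"delta_pos":[0,0.0005,0.03],"twist":[0,0,0]},{"gripper":0.045,"delta_pos":[0,0.0005,0.055],"twist":[0,0,0]},{"gripper":0.045,"delta_pos":[0,0.0005,0.08],"twist":[0,0,0]},{"gripper":0.045,"delta_pos":[0,0.0005,0.10],"twist":[0,0,0]},{"gripper":0.045,"delta_pos":[0,0.0005,0.12],"twist":[0,0,0]},{"gripper":0.045,"delta_pos":[0,0.0005,0.135],"twist":[0,0,0]},{"gripper":0.045,"delta_pos":[0,0.0005,0.147],"twist":[0,0,0]},{"gripper":0.045,"delta_pos":[0,0.0005,0.156],"twist":[0,0,0]},{"gripper":0.045,"delta_pos":[0,0.0005,0.160],"twist":[0,0,0]},{"gripper":0.045,"delta_pos":[0,0.0005,0.160],"twist":[0,0,0]},{"gripper":0.045,"delta_pos":[0,0.0005,0.160],"twist":[0,0,0]}]'
python3 - <<'E'
from ov import *
o=arm.get_obs();print(o["position"],o["contact_force"],o["width"])
save(arm.capture("wrist"),"pics/w11.png")
im=arm.capture("scene"); save(cv2.resize(im[130:220,230:350],None,fx=6,fy=6,interpolation=2),"pics/s11.png")
E
```

```text
time_s: 13.3
position: [0.5243, -0.2001, 0.0909]
tcp_rot: [[-0.044, -0.999, 0.001], [-0.999, 0.044, -0.0], [0.0, -0.001, -1.0]]
contact_force: [-0.7, -0.4, -0.2]
width: 0.526
[ 0.5243 -0.2001  0.0909] [-0.7302 -0.406  -0.2387] 0.5255759858348157
```

View pics/w11.png

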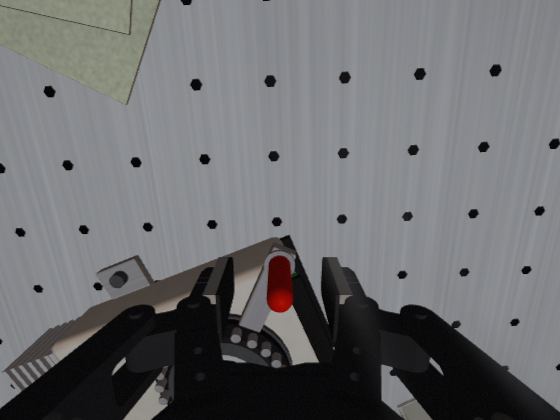

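View pics/s11.png

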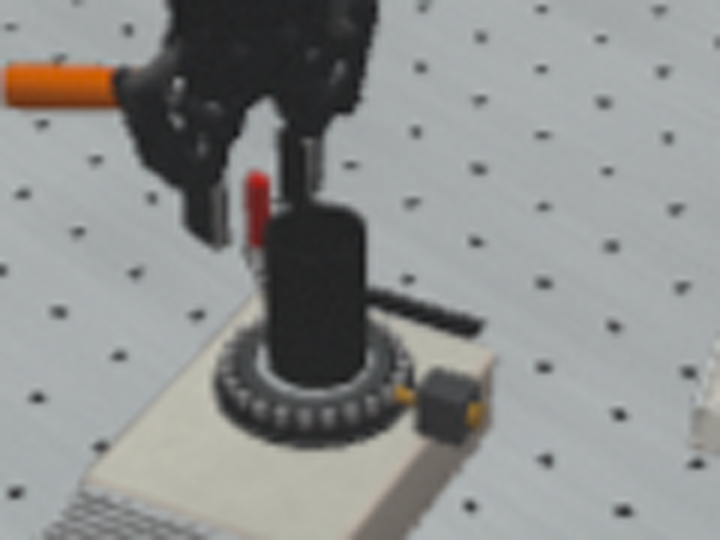

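```bash
python3 -m pendant '[{"gripper":0.03,"delta_pos":[0,-0.0005,0],"twist":[0,0,0]},{"gripper":0.02,"delta_pos":[0,-0.0005,0],"twist":[0,0,0]},{"gripper":0.012,"delta_pos":[0,-0.0005,0],"twist":[0,0,0]},{"gripper":0.004,"delta_pos":[0,-0.0005,0],"twist":[0,0,0]},{"gripper":0.004,"delta_pos":[0,-0.0005,0],"twist":[0,0,0]},{"gripper":0.004,"delta_pos":[0,-0.0005,0],"twist":[0,0,0]},{"gripper":0.004,"delta_pos":[0,-0.0005,0],"twist":[0,0,0]},{"gripper":0.004,"delta_pos":[0,-0.0005,0],"twist":[0,0,0]}]' 35
python3 - <<'E'
from ov import *
for i in range(3):
    o=arm.get_obs();print(o["position"],o["contact_force"],o["width"]*85.4)
    save(arm.capture("wrist"),"pics/w12.png")
p=o["position"]; v=p[:2]-[.563,-.1132]; print(np.hypot(*v),np.degrees(np.arctan2(v[1],v[0])))
E
```

```text
time_s: 14.07
position: [0.5238, -0.2003, 0.0911]
tcp_rot: [[-0.044, -0.999, -0.001], [-0.999, 0.044, -0.001], [0.001, 0.001, -1.0]]
contact_force: [-5.9, -0.5, 5.0]
width: 0.128
[ 0.5238 -0.2003  0.0911] [-5.922  -0.4888  4.9711] 10.966490868396201
[ 0.5237 -0.2003  0.0911] [-4.6886 -0.422   5.619 ] 10.591459210088589
[ 0.5237 -0.2003  0.0911] [-4.3962 -1.5181  5.6354] 10.642371377864894
0.09554181300347898 -114.25998165499021
```

View pics/w12.png

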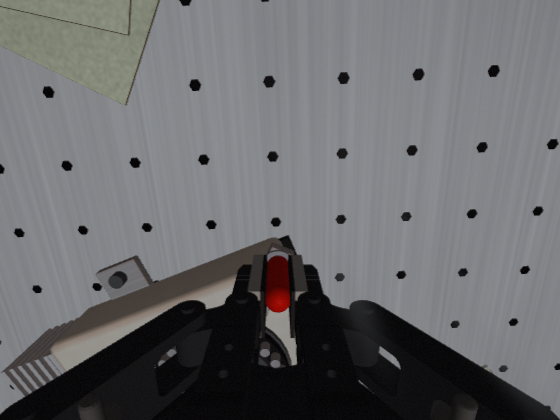

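```bash
cat > arc.py <<'E'
from h import *
import sys
C=np.array([.5632,-.1132])
def rows(degs):
    o=arm.get_obs();R=o["tcp_rot"];p=o["position"];v=p[:2]-C;a0=np.arctan2(v[1],v[0]);r=np.hypot(*v)
    print("ang",np.degrees(a0),"open",np.degrees(a0)+114.5,"r",r,"F",o["contact_force"],"tanF",o["contact_force"][:2]@[-np.sin(a0),np.cos(a0)],"w",o["width"]*85.4,"z",p[2],"t",o["time_s"])
    for dg in degs:
        a=a0+np.radians(dg); w=np.array([C[0]+r*np.cos(a),C[1]+r*np.sin(a),p[2]])-p
        w[2]=0; print(dg,np.round(R.T@w,4)[:2])
if __name__=="__main__": rows([float(x) for x in sys.argv[1:]])
E
python3 arc.py 1 2 3 4 5 6 7 8 9 10 11 12 13
```

```text
ang -114.37350249754536 open 0.1264975024546402 r 0.09561613790633666 F [-4.0603 -0.5988  6.4216] tanF -3.451336210283596 w 10.681995278597403 z 0.09106596626590022 t 14.2167
1.0 [ 0.0006 -0.0016]
2.0 [ 0.0012 -0.0031]
3.0 [ 0.0017 -0.0047]
4.0 [ 0.0023 -0.0063]
5.0 [ 0.0028 -0.0079]
6.0 [ 0.0032 -0.0095]
7.0 [ 0.0037 -0.0111]
8.0 [ 0.0041 -0.0127]
9.0 [ 0.0045 -0.0143]
10.0 [ 0.0048 -0.016 ]
11.0 [ 0.0052 -0.0176]
12.0 [ 0.0055 -0.0192]
13.0 [ 0.0057 -0.0209]
```

```bash
python3 -m pendant '[{"gripper":0.004,"delta_pos":[0.0006,-0.0016,0],"twist":[0,0,0]},{"gripper":0.004,"delta_pos":[0.0012,-0.0031,0],"twist":[0,0,0]},{"gripper":0.004,"delta_pos":[0.0017,-0.0047,0],"twist":[0,0,0]},{"gripper":0.004,"delta_pos":[0.0023,-0.0063,0],"twist":[0,0,0]},{"gripper":0.004,"delta_pos":[0.0028,-0.0079,0],"twist":[0,0,0]},{"gripper":0.004,"delta_pos":[0.0028,-0.0079,0],"twist":[0,0,0]},{"gripper":0.004,"delta_pos":[0.0028,-0.0079,0],"twist":[0,0,0]}]'
python3 arc.py 1 2 3 4 5 6 7 8 9 10
```

```text
time_s: 14.8
position: [0.5309, -0.2036, 0.091]
tcp_rot: [[-0.044, -0.999, -0.003], [-0.999, 0.044, -0.001], [0.001, 0.003, -1.0]]
contact_force: [-6.5, -1.6, 5.7]
width: 0.127
ang -109.65324707850979 open 4.846752921490207 r 0.09599671626743693 F [-6.5086 -1.6332  5.7331] tanF -5.580166108610353 w 10.853211985967908 z 0.09104661560507185 t 14.8
1.0 [ 0.0005 -0.0016]
2.0 [ 0.0009 -0.0032]
3.0 [ 0.0014 -0.0048]
4.0 [ 0.0018 -0.0065]
5.0 [ 0.0021 -0.0081]
6.0 [ 0.0025 -0.0097]
7.0 [ 0.0028 -0.0114]
8.0 [ 0.003 -0.013]
9.0 [ 0.0033 -0.0147]
10.0 [ 0.0035 -0.0164]
```

Lever moving with the hand. Next 7°, then finer to find the first click.

```bash
python3 -m pendant '[{"gripper":0.004,"delta_pos":[0.0005,-0.0016,0],"twist":[0,0,0]},{"gripper":0.004,"delta_pos":[0.0009,-0.0032,0],"twist":[0,0,0]},{"gripper":0.004,"delta_pos":[0.0014,-0.0048,0],"twist":[0,0,0]},{"gripper":0.004,"delta_pos":[0.0018,-0.0065,0],"twist":[0,0,0]},{"gripper":0.004,"delta_pos":[0.0021,-0.0081,0],"twist":[0,0,0]},{"gripper":0.004,"delta_pos":[0.0025,-0.0097,0],"twist":[0,0,0]},{"gripper":0.004,"delta_pos":[0.0028,-0.0114,0],"twist":[0,0,0]},{"gripper":0.004,"delta_pos":[0.003,-0.013,0],"twist":[0,0,0]},{"gripper":0.004,"delta_pos":[0.003,-0.013,0],"twist":[0,0,0]},{"gripper":0.004,"delta_pos":[0.003,-0.013,0],"twist":[0,0,0]}]'
python3 arc.py 1 2 3 4 5 6 7 8 9 10
```

```text
time_s: 15.63
position: [0.5447, -0.2084, 0.0911]
tcp_rot: [[-0.044, -0.999, -0.001], [-0.999, 0.044, -0.004], [0.004, 0.0, -1.0]]
contact_force: [-4.7, -3.2, 4.6]
width: 0.122
ang -100.98510805857478 open 13.514891941425219 r 0.09695671987485652 F [-4.726  -3.1522  4.5994] tanF -4.0387726655528 w 10.405369678512546 z 0.09107946192755988 t 15.6333
1.0 [ 0.0002 -0.0017]
2.0 [ 0.0004 -0.0034]
3.0 [ 0.0006 -0.005 ]
4.0 [ 0.0008 -0.0067]
5.0 [ 0.0009 -0.0084]
6.0 [ 0.001  -0.0101]
7.0 [ 0.001  -0.0118]
8.0 [ 0.0011 -0.0135]
9.0 [ 0.0011 -0.0152]
10.0 [ 0.001  -0.0169]
```

```bash
sed -i 's/w=np.array(\[C\[0\]+r\*np.cos(a),C\[1\]+r\*np.sin(a)/w=np.array([C[0]+.0955*np.cos(a),C[1]+.0955*np.sin(a)/' arc.py
python3 -m pendant '[{"gripper":0.004,"delta_pos":[-0.0006,-0.0017,0],"twist":[0,0,0]},{"gripper":0.004,"delta_pos":[-0.0006,-0.0017,0],"twist":[0,0,0]},{"gripper":0.004,"delta_pos":[-0.0006,-0.0017,0],"twist":[0,0,0]}]' >/dev/null; python3 arc.py 
python3 -m pendant '[{"gripper":0.004,"delta_pos":[0.0,-0.0017,0],"twist":[0,0,0]},{"gripper":0.004,"delta_pos":[0.0,-0.0017,0],"twist":[0,0,0]},{"gripper":0.004,"delta_pos":[0.0,-0.0017,0],"twist":[0,0,0]}]' >/dev/null; python3 arc.py 
python3 -m pendant '[{"gripper":0.004,"delta_pos":[0.0,-0.0017,0],"twist":[0,0,0]},{"gripper":0.004,"delta_pos":[0.0,-0.0017,0],"twist":[0,0,0]},{"gripper":0.004,"delta_pos":[0.0,-0.0017,0],"twist":[0,0,0]}]' >/dev/null; python3 arc.py 
python3 -m pendant '[{"gripper":0.004,"delta_pos":[0.0,-0.0017,0],"twist":[0,0,0]},{"gripper":0.004,"delta_pos":[0.0,-0.0017,0],"twist":[0,0,0]},{"gripper":0.004,"delta_pos":[0.0,-0.0017,0],"twist":[0,0,0]}]' >/dev/null; python3 arc.py 1 2 3 4 5 6 7 8 9 10 11 12
```

```text
ang -100.14829838899404 open 14.351701611005964 r 0.09689888649509616 F [-4.3029 -5.1798  3.7213] tanF -3.322881240332412 w 10.476850041845497 z 0.09109087007136661 t 15.8833
ang -99.35692021343662 open 15.143079786563376 r 0.09712718276506843 F [-5.4196 -5.8123  5.1417] tanF -4.402497427454118 w 10.427218607339233 z 0.09114476208956764 t 16.1333
ang -98.87307586044396 open 15.626924139556039 r 0.09711433648876074 F [-7.4506 -5.5921  5.4295] tanF -6.498822740218788 w 10.535721536019803 z 0.09113832837279026 t 16.3833
ang -98.13955170744337 open 16.360448292556626 r 0.09711777386393229 F [-9.0721 -5.5912  5.9178] tanF -8.189047550777515 w 10.497531384817348 z 0.09112769443083868 t 16.6333
1.0 [-0.0015 -0.0018]
2.0 [-0.0013 -0.0035]
3.0 [-0.0013 -0.0051]
4.0 [-0.0012 -0.0068]
5.0 [-0.0012 -0.0085]
6.0 [-0.0012 -0.0101]
7.0 [-0.0012 -0.0118]
8.0 [-0.0012 -0.0135]
9.0 [-0.0013 -0.0151]
10.0 [-0.0014 -0.0168]
11.0 [-0.0016 -0.0185]
12.0 [-0.0018 -0.0201]
```

```bash
sed -i 's/^C=.*/C=np.array([.563,-.1147])/; s/\.0955/.095/g; s/114.5/114.6/' arc.py; python3 arc.py 1 2 3 4 5 6 7 8 9 10 11
```

```text
ang -98.14817664586255 open 16.451823354137446 r 0.09560456878834295 F [-9.0721 -5.5912  5.9178] tanF -8.188020912729176 w 10.497531384817348 z 0.09112769443083868 t 16.6333
1.0 [-0.0005 -0.0017]
2.0 [-0.0003 -0.0034]
3.0 [-0.0002 -0.005 ]
4.0 [-0.0002 -0.0067]
5.0 [-0.0002 -0.0083]
6.0 [-0.0002 -0.01  ]
7.0 [-0.0002 -0.0117]
8.0 [-0.0002 -0.0133]
9.0 [-0.0003 -0.015 ]
10.0 [-0.0004 -0.0166]
11.0 [-0.0006 -0.0183]
```

```bash
python3 -m pendant '[{"gripper":0.004,"delta_pos":[0.0006,-0.0017,0],"twist":[0,0,0]},{"gripper":0.004,"delta_pos":[0.001,-0.0034,0],"twist":[0,0,0]},{"gripper":0.004,"delta_pos":[0.0011,-0.005,0],"twist":[0,0,0]},{"gripper":0.004,"delta_pos":[0.0011,-0.0067,0],"twist":[0,0,0]},{"gripper":0.004,"delta_pos":[0.0011,-0.0083,0],"twist":[0,0,0]},{"gripper":0.004,"delta_pos":[0.0011,-0.01,0],"twist":[0,0,0]},{"gripper":0.004,"delta_pos":[0.0011,-0.0117,0],"twist":[0,0,0]},{"gripper":0.004,"delta_pos":[0.0011,-0.0133,0],"twist":[0,0,0]},{"gripper":0.004,"delta_pos":[0.001,-0.015,0],"twist":[0,0,0]},{"gripper":0.004,"delta_pos":[0.0009,-0.0166,0],"twist":[0,0,0]},{"gripper":0.004,"delta_pos":[0.0009,-0.0166,0],"twist":[0,0,0]},{"gripper":0.004,"delta_pos":[0.0009,-0.0166,0],"twist":[0,0,0]}]'
python3 arc.py 1 2 3 4 5 6 7
```

```text
time_s: 17.63
position: [0.5681, -0.2115, 0.0912]
tcp_rot: [[-0.045, -0.999, -0.001], [-0.999, 0.045, -0.007], [0.007, 0.0, -1.0]]
contact_force: [-3.1, -6.6, 3.0]
width: 0.126
ang -86.95702020593667 open 27.642979794063322 r 0.09689449985529146 F [-3.1102 -6.5565  3.004 ] tanF -3.453853520856515 w 10.789325417979382 z 0.09115846284969706 t 17.6333
1.0 [-0.0021 -0.0015]
2.0 [-0.0023 -0.0031]
3.0 [-0.0025 -0.0048]
4.0 [-0.0028 -0.0064]
5.0 [-0.0031 -0.008 ]
6.0 [-0.0034 -0.0096]
7.0 [-0.0037 -0.0113]
```

```bash
python3 - <<'E'
from ov import *
o=arm.get_obs(); print(o["position"],o["tcp_rot"],o["moment"],o["contact_force"])
w=arm.capture("wrist")
im=cv2.resize(w,None,fx=4,fy=4,interpolation=2)
overlay(im,cam("wrist",o),(.563,-.1132),np.radians(20.4),lever=np.radians(28),s=4)
save(cv2.resize(im[800:1600,400:1500],None,fx=.7,fy=.7,interpolation=cv2.INTER_AREA),"pics/w13.png")
im=arm.capture("scene"); 
im=cv2.resize(im[130:220,230:350],None,fx=6,fy=6,interpolation=2);save(im,"pics/s13.png")
E
```

```text
[ 0.5681 -0.2115  0.0912] [[-0.0448 -0.999  -0.0005]
 [-0.999   0.0448 -0.0072]
 [ 0.0072  0.0002 -1.    ]] [-1.3503  0.839   0.2277] [-3.1102 -6.5565  3.004 ]
```

View pics/w13.png

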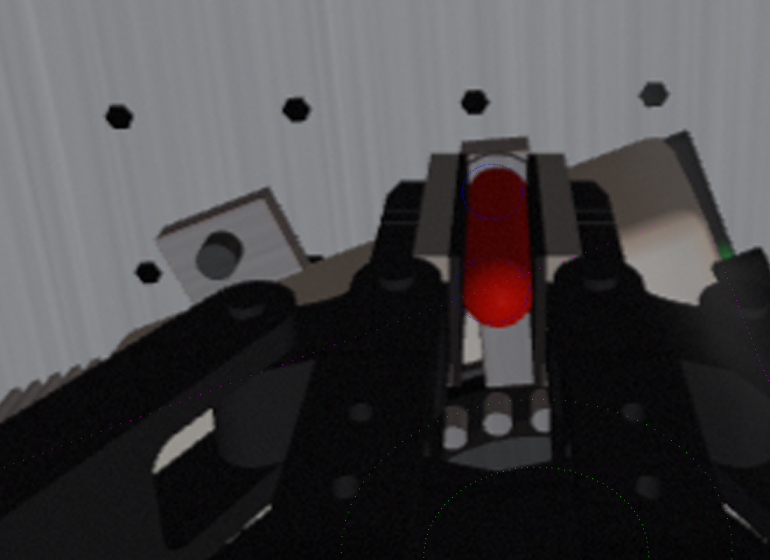

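View pics/s13.png

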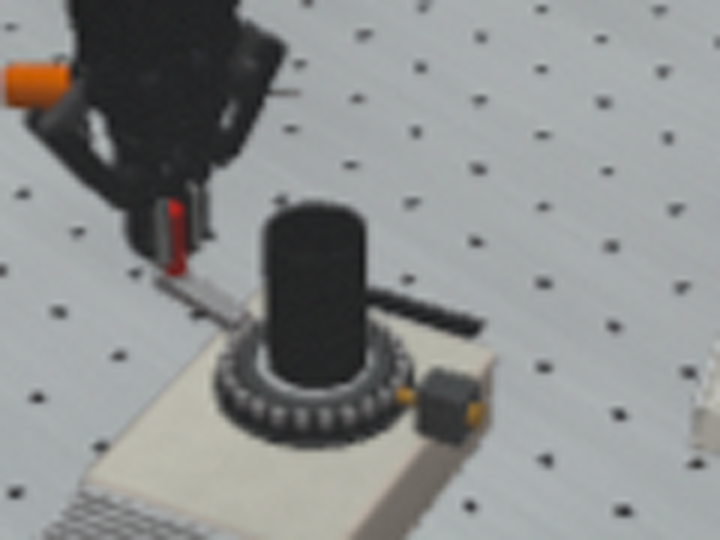

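```bash
cat > arc2.py <<'E'
from h import *
import sys
C=np.array([.563,-.1132]);R0=.095
o=arm.get_obs();R=o["tcp_rot"];p=o["position"];yw=np.arctan2(-R[0,1]*-1,1)
# handle lies on tool x line through TCP (pads centre it in y): intersect with circle
u=R[:2,0];v=p[:2]-C; b=v@u;c=v@v-R0**2; s=sorted([-b+np.sqrt(b*b-c),-b-np.sqrt(b*b-c)],key=abs)[0]
hnd=p[:2]+s*u; a0=np.arctan2(*(hnd-C)[::-1]); f=o["contact_force"]
print("open",np.degrees(a0)+114.6,"off mm",s*1e3,"tanF",f[:2]@[-np.sin(a0),np.cos(a0)],"radF",f[:2]@[np.cos(a0),np.sin(a0)],"jaw",np.degrees(np.arctan2(R[1,1],R[0,1])),"w",o["width"]*85.4,"z",p[2],"t",o["time_s"])
for dg in map(float,sys.argv[1:]):
    a=a0+np.radians(dg); w=np.r_[C+R0*np.array([np.cos(a),np.sin(a)])-hnd,0]; print(dg,np.round(R.T@w,4)[:2])
E
python3 arc2.py 1 2 3 4 5 6 7 8 9 10 11 12 13
```

```text
open 27.781430460466424 off mm -3.4272931228827854 tanF -4.140540144502093 radF 6.320388100752523 jaw 177.4284887722772 w 10.501501676345685 z 0.09120433535064416 t 17.7333
1.0 [-0.0002 -0.0016]
2.0 [-0.0004 -0.0033]
3.0 [-0.0006 -0.0049]
4.0 [-0.0009 -0.0066]
5.0 [-0.0012 -0.0082]
6.0 [-0.0015 -0.0098]
7.0 [-0.0019 -0.0114]
8.0 [-0.0022 -0.0131]
9.0 [-0.0027 -0.0147]
10.0 [-0.0031 -0.0163]
11.0 [-0.0036 -0.0179]
12.0 [-0.004  -0.0194]
13.0 [-0.0046 -0.021 ]
```

```bash
python3 -m pendant '[{"gripper":0.004,"delta_pos":[-0.0002,-0.0016,0],"twist":[0,0,-0.02]},{"gripper":0.004,"delta_pos":[-0.0004,-0.0033,0],"twist":[0,0,-0.04]},{"gripper":0.004,"delta_pos":[-0.0006,-0.0049,0],"twist":[0,0,-0.06]},{"gripper":0.004,"delta_pos":[-0.0009,-0.0066,0],"twist":[0,0,-0.08]},{"gripper":0.004,"delta_pos":[-0.0012,-0.0082,0],"twist":[0,0,-0.1]},{"gripper":0.004,"delta_pos":[-0.0015,-0.0098,0],"twist":[0,0,-0.12]},{"gripper":0.004,"delta_pos":[-0.0019,-0.0114,0],"twist":[0,0,-0.14]},{"gripper":0.004,"delta_pos":[-0.0019,-0.0114,0],"twist":[0,0,-0.14]},{"gripper":0.004,"delta_pos":[-0.0019,-0.0114,0],"twist":[0,0,-0.14]}]'
python3 arc2.py 1 2 3 4 5 6 7 8 9 10 11 12
```

```text
time_s: 18.48
position: [0.5793, -0.2103, 0.0912]
tcp_rot: [[0.094, -0.996, -0.001], [-0.996, -0.094, -0.008], [0.008, 0.002, -1.0]]
contact_force: [-4.2, -7.5, 4.0]
width: 0.124
open 34.259915735820385 off mm -3.5058364331518876 tanF -5.443298750638011 radF 6.712177847680534 jaw -174.58786433270984 w 10.59371249205269 z 0.09117866325982302 t 18.4833
1.0 [-0.0001 -0.0017]
2.0 [-0.0003 -0.0033]
3.0 [-0.0005 -0.0049]
4.0 [-0.0007 -0.0066]
5.0 [-0.001  -0.0082]
6.0 [-0.0013 -0.0099]
7.0 [-0.0016 -0.0115]
8.0 [-0.0019 -0.0131]
9.0 [-0.0023 -0.0147]
10.0 [-0.0027 -0.0163]
11.0 [-0.0031 -0.0179]
12.0 [-0.0035 -0.0195]
```

Past the second click (force up). Advance 7° more.

```bash
python3 -m pendant '[{"gripper":0.004,"delta_pos":[-0.0001,-0.0017,0],"twist":[0,0,-0.015]},{"gripper":0.004,"delta_pos":[-0.0003,-0.0033,0],"twist":[0,0,-0.03]},{"gripper":0.004,"delta_pos":[-0.0005,-0.0049,0],"twist":[0,0,-0.05]},{"gripper":0.004,"delta_pos":[-0.0007,-0.0066,0],"twist":[0,0,-0.07]},{"gripper":0.004,"delta_pos":[-0.001,-0.0082,0],"twist":[0,0,-0.09]},{"gripper":0.004,"delta_pos":[-0.0013,-0.0099,0],"twist":[0,0,-0.11]},{"gripper":0.004,"delta_pos":[-0.0016,-0.0115,0],"twist":[0,0,-0.12]},{"gripper":0.004,"delta_pos":[-0.0016,-0.0115,0],"twist":[0,0,-0.12]},{"gripper":0.004,"delta_pos":[-0.0016,-0.0115,0],"twist":[0,0,-0.12]}]'
python3 arc2.py 1 2 3 4 5
```

```text
time_s: 19.23
position: [0.5917, -0.2075, 0.0912]
tcp_rot: [[0.213, -0.977, 0.001], [-0.977, -0.213, -0.007], [0.007, 0.0, -1.0]]
contact_force: [-2.5, -6.9, 2.1]
width: 0.124
open 41.68831012138881 off mm -3.576720293365185 tanF -4.3942027972097835 radF 5.820610090006505 jaw -167.68320158795942 w 10.629147261580542 z 0.09122908897899032 t 19.2333
1.0 [-0.0002 -0.0017]
2.0 [-0.0003 -0.0033]
3.0 [-0.0005 -0.0049]
4.0 [-0.0008 -0.0066]
5.0 [-0.001  -0.0082]
```

```bash
python3 -m pendant '[{"gripper":0.004,"delta_pos":[-0.0001,-0.0012,0],"twist":[0,0,-0.01]},{"gripper":0.004,"delta_pos":[-0.0002,-0.0023,0],"twist":[0,0,-0.02]},{"gripper":0.004,"delta_pos":[-0.0002,-0.0023,0],"twist":[0,0,-0.02]},{"gripper":0.004,"delta_pos":[-0.0002,-0.0023,0],"twist":[0,0,-0.02]}]' >/dev/null; python3 arc2.py
for i in 1; do python3 -m pendant '[{"gripper":0.004,"delta_pos":[-0.0001,-0.0008,0],"twist":[0,0,-0.008]},{"gripper":0.004,"delta_pos":[-0.0001,-0.0008,0],"twist":[0,0,-0.008]},{"gripper":0.004,"delta_pos":[-0.0001,-0.0008,0],"twist":[0,0,-0.008]},{"gripper":0.004,"delta_pos":[-0.0001,-0.0008,0],"twist":[0,0,-0.008]}]' >/dev/null; python3 arc2.py; done
python3 -m pendant '[{"gripper":0.004,"delta_pos":[-0.0001,-0.0008,0],"twist":[0,0,-0.008]},{"gripper":0.004,"delta_pos":[-0.0001,-0.0008,0],"twist":[0,0,-0.008]},{"gripper":0.004,"delta_pos":[-0.0001,-0.0008,0],"twist":[0,0,-0.008]},{"gripper":0.004,"delta_pos":[-0.0001,-0.0008,0],"twist":[0,0,-0.008]}]' >/dev/null; python3 arc2.py
```

```text
open 43.10067943740593 off mm -3.574565039970279 tanF -3.8043654152624784 radF 5.5090474838061425 jaw -166.5263555415895 w 10.585466379507954 z 0.0912301726605876 t 19.5667
open 43.61604112019985 off mm -3.5680333127679487 tanF -2.744034197074376 radF 6.185168516822371 jaw -166.06837432279073 w 10.753167784155766 z 0.09119765665718442 t 19.9
open 44.168476958147465 off mm -3.6185852140837165 tanF -3.873643492690448 radF 5.91158991972842 jaw -165.6103912885401 w 10.598244165021788 z 0.09123285043276554 t 20.2333
```

```bash
python3 -m pendant '[{"gripper":0.004,"delta_pos":[-0.0001,-0.0008,0],"twist":[0,0,-0.008]},{"gripper":0.004,"delta_pos":[-0.0001,-0.0008,0],"twist":[0,0,-0.008]},{"gripper":0.004,"delta_pos":[-0.0001,-0.0008,0],"twist":[0,0,-0.008]},{"gripper":0.004,"delta_pos":[-0.0001,-0.0008,0],"twist":[0,0,-0.008]}]' >/dev/null; python3 arc2.py
python3 -m pendant '[{"gripper":0.004,"delta_pos":[-0.0001,-0.0008,0],"twist":[0,0,-0.008]},{"gripper":0.004,"delta_pos":[-0.0001,-0.0008,0],"twist":[0,0,-0.008]},{"gripper":0.004,"delta_pos":[-0.0001,-0.0008,0],"twist":[0,0,-0.008]},{"gripper":0.004,"delta_pos":[-0.0001,-0.0008,0],"twist":[0,0,-0.008]}]' >/dev/null; python3 arc2.py
```

```text
open 44.54551832014397 off mm -3.607854024815213 tanF -3.1834740345472192 radF 4.994809614717436 jaw -165.1587725036509 w 10.80792788422776 z 0.09119803173057804 t 20.5667
open 44.81282911878499 off mm -3.599585867628832 tanF -4.659157996494282 radF 6.769421323573143 jaw -164.71306318235983 w 10.893218691302902 z 0.09119290708602824 t 20.9
```

```bash
python3 -m pendant '[{"gripper":0.004,"delta_pos":[-0.0001,-0.0008,0],"twist":[0,0,-0.008]},{"gripper":0.004,"delta_pos":[-0.0001,-0.0008,0],"twist":[0,0,-0.008]},{"gripper":0.004,"delta_pos":[-0.0001,-0.0008,0],"twist":[0,0,-0.008]},{"gripper":0.004,"delta_pos":[-0.0001,-0.0008,0],"twist":[0,0,-0.008]}]' >/dev/null; python3 arc2.py
python3 - <<'E'
from h import *
import subprocess
for i in range(3):
    arm.capture("top"); subprocess  # time passes with camera calls
    o=arm.get_obs(); print(o["position"],o["contact_force"])
E
python3 arc2.py
```

```text
open 45.08390955949737 off mm -3.6104684937293547 tanF -4.989842702860368 radF 6.348227140351267 jaw -164.2710530400498 w 10.77945727585353 z 0.0912268754793214 t 21.2333
[ 0.5972 -0.2057  0.0912] [-2.356  -7.893   2.8109]
[ 0.5972 -0.2057  0.0912] [-2.1642 -6.8918  2.6353]
[ 0.5972 -0.2057  0.0912] [-2.5053 -7.1614  1.9448]
open 45.06213524314943 off mm -3.6200012573998768 tanF -4.850748413896814 radF 5.833743890734291 jaw -164.27262157078033 w 10.545481402409338 z 0.09123082325620568 t 21.3833
```

```bash
python3 -m pendant '[{"gripper":0.004,"delta_pos":[-0.0001,-0.0008,0],"twist":[0,0,-0.008]},{"gripper":0.004,"delta_pos":[-0.0001,-0.0008,0],"twist":[0,0,-0.008]},{"gripper":0.004,"delta_pos":[-0.0001,-0.0008,0],"twist":[0,0,-0.008]},{"gripper":0.004,"delta_pos":[-0.0001,-0.0008,0],"twist":[0,0,-0.008]}]' >/dev/null; python3 arc2.py
python3 - <<'E'
from ov import *
o=arm.get_obs()
w=arm.capture("wrist")
im=cv2.resize(w,None,fx=4,fy=4,interpolation=2)
overlay(im,cam("wrist",o),(.563,-.1132),np.radians(20.4),lever=np.radians(45.2),s=4)
save(cv2.resize(im[800:1600,400:1500],None,fx=.7,fy=.7,interpolation=cv2.INTER_AREA),"pics/w14.png")
im=arm.capture("scene"); save(im,"pics/s14.png"); K,p,R=cam("scene");K=K.copy();K[:2,2]-=[230,130]
im=cv2.resize(im[130:220,230:350],None,fx=6,fy=6,interpolation=2); save(im,"pics/s14c.png")
E
python3 arc2.py
```

```text
open 45.33983915770108 off mm -3.6086937251684494 tanF -6.441038744306737 radF 5.930745758300247 jaw -163.8228853409645 w 10.786183651067546 z 0.09121198991699135 t 21.7167
open 45.314964102919234 off mm -3.635866383797606 tanF -6.726248649689303 radF 4.692138880516772 jaw -163.83028599711383 w 10.726156141444013 z 0.09119835497876758 t 21.8167
```

View pics/w14.png

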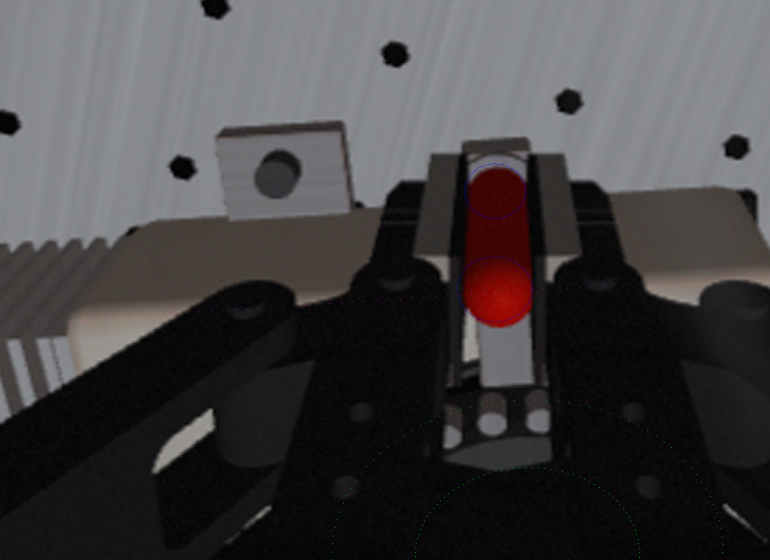

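View pics/s14c.png

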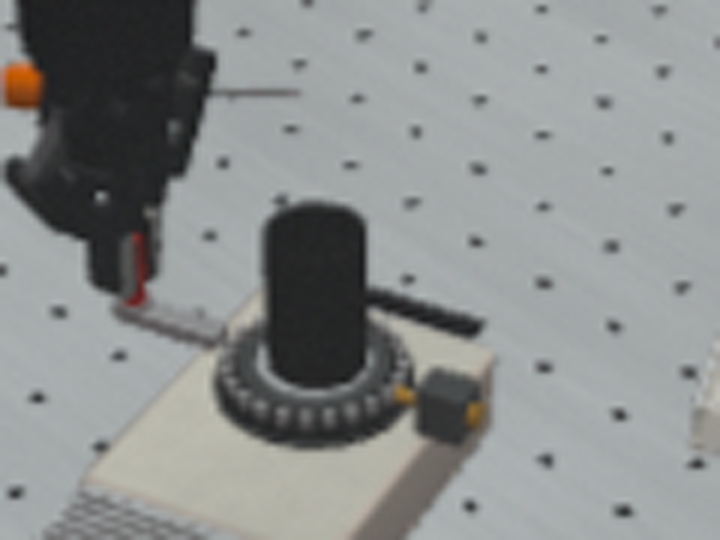

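View pics/s14.png

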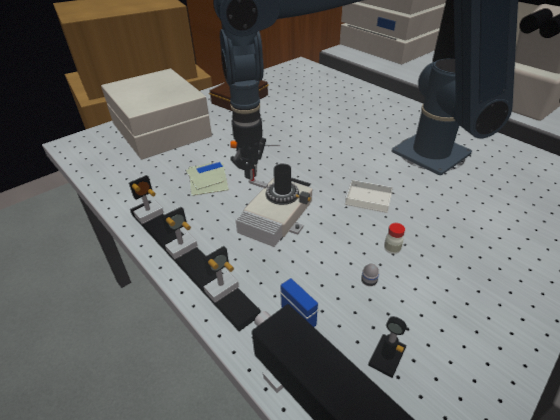

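The force has jumped from about 3 N to 6.6 N at 45.3°, which is the third click. The tube is home and upright, and the bystanders are where they started. Handing in.

```bash
python3 -c "
from rig import arm
print(arm.hand_in())"; python3 arc2.py
```

```text
the job is handed in; nothing more can be done
None
the job is handed in; nothing more can be done
```

The job is handed in at 21.8 s: the shield tube is on the port and let go, and the fingers are holding the lever at the third click.

- **Tube:** It came down on the shoulder at the expected height with about 5 N of contact. After I let it go, the cameras showed it upright and fully home. Only then did I grip the red handle.
- **Lever:** I swung it open from the shut stop. The force rise showed directly at the first and third clicks; I stepped over the second and saw only that the force was higher beyond it. I stopped at about 45.3° (third click 45°). The opening force had just jumped from about 3 N to 6.6 N, which is the click. The reading held still with the jaws gripping at 35 N.
- **Bystanders:** The last scene picture shows the slide box, jar, objective and lens post where they began. The screwdriver is partly hidden by the arm there, but its visible part had not moved.

One check disagreed with what I expected. The pads ended up about 3.6 mm off the handle's centre radially, with a steady sideways force of 5 to 6 N. The grip did not slip further in the last readings. I have no reading from after hand-in.

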